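# Put the areca nuts away in the spring drawer

### The job

Put the areca nuts away: press the button on top of the white storage box so that its drawer springs out, tip the nuts from the cups into the drawer until no nut is left anywhere else, and push the drawer home until it clicks and stays shut. Stand all three cups, emptied or found empty, upright on the floor of the grey drainer rack, and leave the tin and the strainer where they are.

Things in the scene. Friction and masses are not known exactly. Their poses are not given: they have to be found in the camera images.
- drawer (a joint): the drawer of the white plastic storage box (box 200 mm square, 100 mm high, fixed to the counter): how far it stands out of its latched position, in m. 0: latched home, front flush; 0.11: sprung fully out. A spring pushes it out all the time (about 6 N at home, 3 N fully out); only the latch keeps it home. To latch, push it about 2 mm past 0 (it stops at -0.005), some 10 to 14 N, then let go: it clicks and stays at about 0; a drawer that has not clicked springs out again
- drawer_front (a point): centre of the outer face of the drawer's grey front panel (178 mm wide, 86 mm high, 12 mm thick, its middle 52 mm and its top edge 95 mm above the counter); moves with the drawer. x axis points into the box (direction of pushing home), y to the left along the panel, z up
- drawer_in (a point): centre of the drawer's inner floor, 16 mm above the counter, moves with the drawer; x axis points into the box, y across, z up. Inside it is 165 mm along x by 158 mm along y, side and back walls reach 50 mm above this floor, the front panel 77 mm. Fully out, the front 108 mm of the inside (x from -85 mm to +23 mm in this frame) lie clear of the box; the rest stays under the box's 100 mm high top
- release (a joint): the grey round push button on top of the box: how far it is pressed, 0 to 0.010 m, springs back; 2 N at the start to 5 N fully down; the drawer is let go from about 0.006
- release_top (a point): centre of the button's top face: 34 mm across, 16 mm above the box's top (116 mm above the counter), on the box's centre line 45 mm behind its front edge; it goes straight down when pressed
- rack_floor (a point): centre of the flat inner floor of the low grey plastic drainer rack, 30 mm above the counter, fixed. Inner floor 314 mm along x by 164 mm along y; a rim 8 mm thick stands 18 mm above this floor all round. A flap hangs out on its -y side; it is not used. z is up
- cup1_mid (a point): centre (half-way up) of one of three equal straight handleless white ceramic cups: 75 mm high, 64 mm outer diameter, wall 3.5 mm, inner floor 6 mm above the underside, 0.13 to 0.21 kg; z is its own axis towards the mouth. It stands on the counter at the start and may hold none, one or two nuts
- cup2_mid (a point): centre (half-way up) of one of three equal straight handleless white ceramic cups: 75 mm high, 64 mm outer diameter, wall 3.5 mm, inner floor 6 mm above the underside, 0.13 to 0.21 kg; z is its own axis towards the mouth. It stands on the counter at the start and may hold none, one or two nuts
- cup3_mid (a point): centre (half-way up) of one of three equal straight handleless white ceramic cups: 75 mm high, 64 mm outer diameter, wall 3.5 mm, inner floor 6 mm above the underside, 0.13 to 0.21 kg; z is its own axis towards the mouth. It stands on the counter at the start and may hold none, one or two nuts
- nut1_center (a point): centre of a whole brown areca nut, a hard ball of 26 mm diameter, 12 g; starts in one of the cups, or is absent
- nut2_center (a point): centre of a whole brown areca nut, a hard ball of 26 mm diameter, 12 g; starts in one of the cups, or is absent
- nut3_center (a point): centre of a whole brown areca nut, a hard ball of 26 mm diameter, 12 g; starts in one of the cups, or is absent
- nut4_center (a point): centre of a whole brown areca nut, a hard ball of 26 mm diameter, 12 g; starts in one of the cups, or is absent
- nut5_center (a point): centre of a whole brown areca nut, a hard ball of 26 mm diameter, 12 g; starts in one of the cups, or is absent
- nut6_center (a point): centre of a whole brown areca nut, a hard ball of 26 mm diameter, 12 g; starts in one of the cups, or is absent
- tin: closed round steel tin, 81 mm across, 61 mm high with its knob, standing among the cups; origin in the middle of its underside; to be left where it is
- strainer: steel tea strainer with a hooked handle, 240 mm long, lying behind the cups; origin under the middle of its bowl; to be left where it is
Mind the look-alikes: they are no part of the job. What is shaped like the part that bears cup2_mid but green or turquoise is not meant.

How it is judged:
By the outcome, as a careful person would: the job done as asked, in the order asked, and still so for the second after the job is handed in, with the robot touching nothing.
Of nut1, nut2, nut3, nut4, nut5, nut6 only 3 to 6 are there at a start; the rules pass over those that are not, and their reading is None.
At some moment in a run one of cup1, cup2, cup3 may be knocked a few centimetres aside while the robot is not near it.
It also fails if it takes over 184 s, if anything falls off the work surface, if the arm or the gripper's body presses on something with over 40 N, if the wrist force passes 120 N, or if a joint passes its speed limit or range.

### The arm

A 6-joint arm with a two-finger parallel gripper is mounted at the origin on the work surface. World frame = base frame: x ahead of the robot, y to its left, z up, the work surface at z = 0. Lengths are in m, angles in rad, forces in N, time in s.
With the tool pointing down it reaches from about 0.375 to 0.9 m from the base axis. Payload 3.1 kg.
Tool frame: the origin (TCP) lies midway between the tips of the shut fingers; the grasp point (between the pads) lies 19 mm behind it; z points along the fingers, y is the line along which they close (so a half turn about z gives the same grasp; the last joint's range is limited). The gripper opens to 85 mm and grips with 20 to 120 N. Pads are 22 mm wide; open, the fingers measure 114 mm over their backs; the gripper's body (76 mm by 85 mm) begins 54 mm behind the grasp point. The pads swing forward as they close: fully open they stand 13 mm farther back than shut.
Start: joints at [-1.444, 0.527, 1.433, -0, 1.181, -0.178], TCP at [0.188, -0.596, 0.231] pointing down, gripper open.
Joint ranges: [-3.08, 3.08], [-0.75, 2.2], [0.22, 2.44], [-1.43, 4.57], [0, 2.65], [-2.85, 2.85]. Speed limits (rad/s): [2.79, 2.79, 3.14, 3.14, 3.14, 3.14].

### API

Orientations are given as a unit quaternion [x, y, z, w].
In Python, from station import manip gives the robot as it stands. The module is installed in compiled form; this text tells all that it offers.
- The arm moves only by the tool apply_moves, never from a script. Its arguments are lists of equal length, an entry for each row: "claw": the gripper's target within -1 to 1 (fully open at 1, half-way at 0, shut at -1); "travel": the shift along the tool's x, y, z scaled (see below), a list of three; "turn": the turn, a rotation vector about the tool's x, y, z scaled (see below), a list of three. In form: {"claw": [claw, ...], "travel": [[dx, dy, dz], ...], "turn": [[rx, ry, rz], ...]}. A call has 1 to 5 rows; each row is the pose to reach, as a shift and turn from the pose commanded when the call began, along the tool's axes at that moment, turning the shorter way round; what a row does not reach only later rows make up. The controller multiplies each number of a shift by 800 mm and each number of a turn by 180 degrees. A row lasts 1/12 s, in which the tool goes at most 41.7 mm and 7.16 degrees, less where a joint would pass 70% of its speed; a pose out of reach is approached as far as the arm can. A call with a number of a shift or a turn outside -1 to 1 is refused whole. A call with a gripper value outside its range is refused whole. The fingers move at their own pace and stop on an object; "newtons" is the grip in N (left out, the last holds). Time passes only in rows, so rows that repeat a pose let the fingers close. It gives the time, the measured TCP pose, the force, the opening and the grip force at its end, in the units of the state.
- manip.sense(): the state, without advancing time (a new reading comes with each control period).
- manip.snapshot(name): name is "side" or "top" or "wrist"; returns a dict with "pixels" (384x512x3 uint8, red, green, blue), "depth" (384x512 float32, m along the optical axis (not along the pixel's ray), 0 where there is no reading), "intrinsics" (3x3 intrinsics, pixels), "R" (3x3) and "t" (3): a world point X has camera coordinates R X + t. Camera axes: x right, y down, z forward; pixel columns grow to the right and rows downward; lengths in m; the calibration is good to about 2 mm. A picture is of the moment at which its call begins.
- manip.sign_off(): hands the job in; it is judged then, once.
The state is a dict: "t": time; "q": joint angles; "qd": joint speeds; "tau": joint torques, N m; "tcp_pos": TCP position; "tool_rot": TCP orientation; "force": force on the tool from outside, world axes, zero at the start; "ft_torque": the same for the moment, N m; "finger_gap": opening from 0.0 (shut) to 1.0 (fully open); "gripper_force": force on a finger pad.
Only numpy, scipy, OpenCV 4.12 (cv2) and the standard library are available. Lean on these libraries where they do the work, as an engineer would, in place of code of your own. Each camera call takes 0.05 s, during which the arm holds its last target. There are 200 camera calls.

## Working session

There is one attempt and no reset: what is moved stays moved. The work goes in short steps, Python scripts to look and compute and a tool call to move; the robot and the scene stay as the last step left them, time stands still between calls to the robot, and variables do not carry over. Pictures are saved under pics/ and viewed, at most 14 in all, crops included, and the job is handed in when it is done.

Besides the shell and the picture viewer there is one more tool, called after ">>>" as name(argument=value, ...) on one line, values as JSON. apply_moves: Moves the arm, as the interface text tells. Shifts and turns lie within -1 to 1; 1 stands for 800 mm of shift or 180 degrees of turn. Its arguments: {"type":"object","properties":{"claw":{"type":"array","items":{"type":"number"}},"travel":{"type":"array","items":{"type":"array","items":{"type":"number"}}},"turn":{"type":"array","items":{"type":"array","items":{"type":"number"}}},"newtons":{"type":"number"}},"required":["claw","travel","turn"]}

```bash
mkdir -p pics; cat > h.py <<'E'
import numpy as np, cv2
from station import manip
from scipy.spatial.transform import Rotation as Ro
def snap(n,save=None):
    s=manip.snapshot(n)
    if save: cv2.imwrite('pics/'+save+'.png',cv2.cvtColor(s['pixels'],cv2.COLOR_RGB2BGR))
    d=s['depth'];K=s['intrinsics'];v,u=np.mgrid[:d.shape[0],:d.shape[1]]
    P=np.stack([(u-K[0,2])/K[0,0]*d,(v-K[1,2])/K[1,1]*d,d],-1)
    W=(P-s['t'])@s['R']   # R^T (P-t)
    W[d==0]=np.nan
    return s['pixels'],W,s
E
python3 - <<'E'
from h import *
a=[]
for n in('top','side'):
    p,W,s=snap(n,n+'0'); a.append(p); np.save(n+'.npy',W)
    print(n,(-s['R'].T@s['t']).round(3),s['R'].round(2).tolist())
cv2.imwrite('pics/a.png',cv2.cvtColor(cv2.resize(a[0],(800,600)),cv2.COLOR_RGB2BGR))
st=manip.sense();print(st)
E
```

```text
top [0.404 0.057 1.356] [[0.01, -1.0, 0.02], [-1.0, -0.01, -0.08], [0.08, -0.02, -1.0]]
side [0.321 0.807 0.536] [[-0.97, -0.25, 0.02], [-0.14, 0.47, -0.87], [0.21, -0.85, -0.49]]
{'t': 0.1, 'q': array([-1.44451459e+00,  5.28346079e-01,  1.43378563e+00, -4.07746427e-06,
        1.18140667e+00, -1.78520587e-01]), 'qd': array([ 1.60214258e-03, -5.31701745e-04, -2.52693606e-03,  7.44545798e-05,
        3.15001521e-04,  2.47007632e-05]), 'tau': array([ 1.03823547e-04, -4.43304205e+01, -1.78585911e+01, -3.36399553e-04,
        3.86817061e-03,  4.05991912e-06]), 'tcp_pos': array([ 0.18749697, -0.59553175,  0.2304445 ]), 'tool_rot': array([ 9.88408817e-01,  1.51812592e-01,  2.35230178e-05, -9.72580428e-04]), 'force': array([-0.47039452,  0.3340096 ,  0.11462415]), 'ft_torque': array([ 0.02232212, -0.02192519,  0.04008401]), 'gripper_force': 0.0, 'finger_gap': 0.9933190684813702}
```

View pics/a.png

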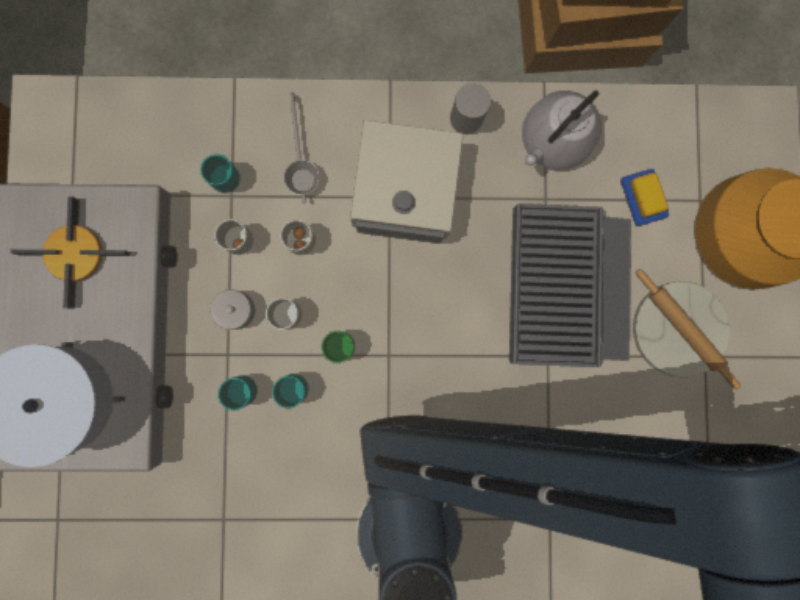

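View pics/side0.png

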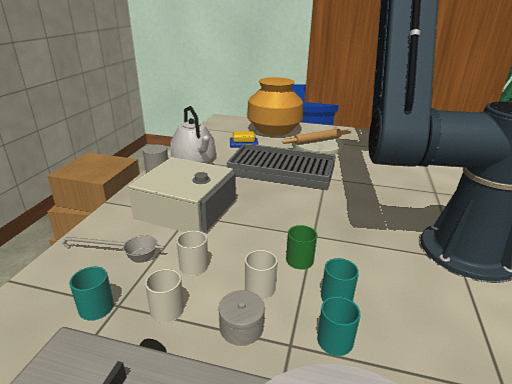

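The top picture (800×600) shows white cups at (232,236) and (297,236), each holding nuts, and one at (283,313) that looks empty. The box is at (410,180) with its button at (403,201) and its front facing the robot. The rack is at (557,285), the tin at (232,309), the strainer at (302,175), and the green and teal cups are decoys.

```bash
cat >> h.py <<'E'
def cups(W,p,seeds,r=0.05):
    out=[]
    for c in seeds:
        c=np.array(c,float)
        for it in range(3):
            m=(np.abs(W[...,2]-.0745)<.006)&(np.hypot(W[...,0]-c[0],W[...,1]-c[1])<(r if it==0 else .038))
            q=W[m][:,:2].astype(np.float32)
            c,_r=cv2.minEnclosingCircle(q) if it==0 else (np.linalg.lstsq(np.c_[2*q,np.ones(len(q))],(q**2).sum(1),rcond=None)[0][:2],0)
            c=np.array(c)
        out.append((c.round(4).tolist(),len(q),(np.hypot(*(q-c).T)).mean().round(4)))
    return out
E
python3 - <<'E'
from h import *
W=np.load('top.npy');p=cv2.imread('pics/top0.png')
k=1.5625
sd=[]
for u,v in[(232,236),(297,236),(283,313),(232,309),(302,178),(338,346),(290,391)]:
    w=W[int(v/k)-12:int(v/k)+13,int(u/k)-12:int(u/k)+13].reshape(-1,3); w=w[w[:,2]>.05]
    sd.append(np.nanmedian(w[:,:2],0) if len(w) else [0,0]);print((u,v),sd[-1],np.nanmax(w[:,2]) if len(w) else W[int(v/k),int(u/k)])
for r in cups(W,p,sd[:4]):print(r)
def rect(m):
    q=W[m][:,:2].astype(np.float32); print(len(q),cv2.minAreaRect(q), cv2.boxPoints(cv2.minAreaRect(q)).round(4).tolist())
u=np.mgrid[:384,:512]
z=W[...,2]
mb=(abs(z-.1)<.006)&(u[1]>220)&(u[1]<300)&(u[0]>70)&(u[0]<160); rect(mb)
mk=(abs(z-.116)<.005)&(u[1]>245)&(u[1]<275)&(u[0]>115)&(u[0]<145); print(W[mk].mean(0),mk.sum())
q=W[mk][:,:2].astype(np.float32);print(cv2.minEnclosingCircle(q))
mr=(abs(z-.048)<.005)&(u[1]>320)&(u[1]<390)&(u[0]>125)&(u[0]<240); rect(mr)
mr=(abs(z-.03)<.004)&(u[1]>320)&(u[1]<390)&(u[0]>125)&(u[0]<240); rect(mr)
E
```

```text
(232, 236) [0.60184512 0.36283547] 0.08114175189724074
(297, 236) [0.60209643 0.23361771] 0.08102713784613977
(283, 313) [0.44631419 0.26202815] 0.07983475792172545
(232, 309) [0.45575132 0.36041761] 0.06571711437490234
(302, 178) [0, 0] [7.38011955e-01 2.30378079e-01 2.80005281e-04]
(338, 346) [0.38102171 0.15235572] 0.07922565649394621
(290, 391) [0.29056445 0.24297159] 0.0794720673444478
([0.6016, 0.361], 85, np.float64(0.03))
([0.602, 0.2311], 78, np.float64(0.0299))
([0.446, 0.2568], 82, np.float64(0.0299))
([0.0, 0.0], 0, np.float64(nan))
4055 ((0.7336462736129761, 0.006955966353416443), (0.20492707192897797, 0.2552042007446289), 82.40493774414062) [[0.5935999751091003, -0.07769999653100967], [0.8465999960899353, -0.11150000244379044], [0.8737000226974487, 0.0917000025510788], [0.6207000017166138, 0.12540000677108765]]
[0.66526293 0.01829704 0.11503526] 90
((0.6651612520217896, 0.01776527427136898), 0.016907647252082825)
732 ((0.5094703435897827, -0.30177897214889526), (0.18112987279891968, 0.3299415409564972), 88.01187133789062) [[0.34150001406669617, -0.38659998774528503], [0.6711999773979187, -0.39800000190734863], [0.6775000095367432, -0.21699999272823334], [0.34769999980926514, -0.20550000667572021]]
4218 ((0.5076990723609924, -0.31059861183166504), (0.19893257319927216, 0.3187253177165985), 88.1752700805664) [[0.3452000021934509, -0.4049000144004822], [0.6638000011444092, -0.41510000824928284], [0.6700999736785889, -0.21629999577999115], [0.3515999913215637, -0.2061000019311905]]h.py:21: RuntimeWarning: Mean of empty slice.
  out.append((c.round(4).tolist(),len(q),(np.hypot(*(q-c).T)).mean().round(4)))
  ret = ret.dtype.type(ret / rcount)
```

```bash
cat >> h.py <<'E'
DOWN=Ro.from_quat([1,0,0,0])
def tool(az,a,roll=0):
    """tool pointing along azimuth az, a deg below horizontal, y horizontal; roll about tool z (deg)"""
    az,a=np.radians([az,a]); z=np.array([np.cos(az)*np.cos(a),np.sin(az)*np.cos(a),-np.sin(a)])
    y=np.array([-np.sin(az),np.cos(az),0]); x=np.cross(y,z)
    return Ro.from_matrix(np.c_[x,y,z])*Ro.from_rotvec([0,0,np.radians(roll)])
def plan(wps,start=None):
    """wps: (pos,Rot or None); prints shift/turn per call split to limits"""
    st=manip.sense(); p,R=start or (st['tcp_pos'],Ro.from_quat(st['tool_rot']))
    for w in wps:
        P=np.array(w[0],float); Q=w[1] or R
        D=P-p; rv=(R.inv()*Q).as_rotvec()
        rows=max(np.linalg.norm(D)/.0400,np.degrees(np.linalg.norm(rv))/6.9,.01)
        n=int(np.ceil(rows/5)); p0,R0=p,R
        for i in range(n):
            f=(i+1)/n; Pi=p0+D*f; Qi=R0*Ro.from_rotvec(rv*f)
            s=(R.inv().apply(Pi-p)/.8).round(4); t=((R.inv()*Qi).as_rotvec()/np.pi).round(4)
            print(s.tolist(),t.tolist(),'rows',int(np.ceil(rows/n)),'->',Pi.round(3).tolist())
            p=p+R.apply(s*.8); R=R*Ro.from_rotvec(t*np.pi)
    return p,R
E
python3 - <<'E'
from h import *
plan([((.665,.018,.26),DOWN),((.665,.018,.125),None),((.665,.018,.106),None)])
E
```

```text
[0.1999, -0.1381, -0.0089] [-0.0002, -0.0, 0.0243] rows 5 -> [0.307, -0.442, 0.238]
[0.1887, -0.153, -0.009] [-0.0001, -0.0, 0.0242] rows 5 -> [0.426, -0.289, 0.245]
[0.1767, -0.1668, -0.009] [-0.0002, -0.0, 0.0243] rows 5 -> [0.546, -0.135, 0.253]
[0.1633, -0.1799, -0.0092] [-0.0001, -0.0, 0.0242] rows 5 -> [0.665, 0.018, 0.26]
[0.0, 0.0, 0.1688] [0.0, 0.0, 0.0] rows 4 -> [0.665, 0.018, 0.125]
[0.0, 0.0, 0.0237] [0.0, 0.0, 0.0] rows 1 -> [0.665, 0.018, 0.106]
```

>>> apply_moves(claw=[-1,-1,-1,-1,-1], travel=[[0.1999,-0.1381,-0.0089],[0.1999,-0.1381,-0.0089],[0.1999,-0.1381,-0.0089],[0.1999,-0.1381,-0.0089],[0.1999,-0.1381,-0.0089]], turn=[[0,0,0.0243],[0,0,0.0243],[0,0,0.0243],[0,0,0.0243],[0,0,0.0243]])

```text
t: 0.52
tcp_pos: [0.3082, -0.439, 0.238]
tool_rot: [0.993, 0.115, 0.0, -0.002]
force: [0.4, 0.5, -0.5]
finger_gap: 0.299
gripper_force: 0.0
```

>>> apply_moves(claw=[-1,-1,-1,-1,-1], travel=[[0.1887,-0.153,-0.009],[0.1887,-0.153,-0.009],[0.1887,-0.153,-0.009],[0.1887,-0.153,-0.009],[0.1887,-0.153,-0.009]], turn=[[0,0,0.0243],[0,0,0.0243],[0,0,0.0243],[0,0,0.0243],[0,0,0.0243]])

```text
t: 0.93
tcp_pos: [0.4275, -0.286, 0.2455]
tool_rot: [0.997, 0.077, 0.0, -0.001]
force: [0.6, -0.2, -0.3]
finger_gap: -0.001
gripper_force: 0.0
```

>>> apply_moves(claw=[-1,-1,-1,-1,-1], travel=[[0.1767,-0.1668,-0.009],[0.1767,-0.1668,-0.009],[0.1767,-0.1668,-0.009],[0.1767,-0.1668,-0.009],[0.1767,-0.1668,-0.009]], turn=[[0,0,0.0243],[0,0,0.0243],[0,0,0.0243],[0,0,0.0243],[0,0,0.0243]])

```text
t: 1.35
tcp_pos: [0.5473, -0.1328, 0.2527]
tool_rot: [0.999, 0.039, 0.0, -0.001]
force: [-0.4, -1.6, -0.4]
finger_gap: -0.004
gripper_force: 0.0
```

>>> apply_moves(claw=[-1,-1,-1,-1,-1], travel=[[0.1633,-0.1799,-0.0092],[0.1633,-0.1799,-0.0092],[0.1633,-0.1799,-0.0092],[0.1633,-0.1799,-0.0092],[0.1633,-0.1799,-0.0092]], turn=[[0,0,0.0243],[0,0,0.0243],[0,0,0.0243],[0,0,0.0243],[0,0,0.0243]])

```text
t: 1.77
tcp_pos: [0.6668, 0.0209, 0.2598]
tool_rot: [1.0, 0.001, 0.0, -0.001]
force: [-0.6, -0.0, 0.5]
finger_gap: 0.001
gripper_force: 0.0
```

>>> apply_moves(claw=[-1,-1,-1,-1,-1], travel=[[0,0.003,0.05],[0,0.003,0.1],[0,0.003,0.14],[0,0.003,0.165],[0,0.003,0.175]], turn=[[0,0,0],[0,0,0],[0,0,0],[0,0,0],[0,0,0]])

```text
t: 2.18
tcp_pos: [0.6618, 0.0156, 0.1153]
tool_rot: [1.0, -0.0, -0.005, -0.001]
force: [-3.6, 0.8, 5.4]
finger_gap: -0.003
gripper_force: 2.7
```

>>> apply_moves(claw=[-1,-1,-1,-1,-1], travel=[[0,0,0.006],[0,0,0.012],[0,0,0.017],[0,0,0.017],[0,0,0.017]], turn=[[0,0,0],[0,0,0],[0,0,0],[0,0,0],[0,0,0]])

```text
t: 2.6
tcp_pos: [0.666, 0.0148, 0.1081]
tool_rot: [1.0, -0.0, 0.001, 0.0]
force: [-2.4, 0.6, 4.6]
finger_gap: 0.002
gripper_force: 1.9
```

>>> apply_moves(claw=[1,1,1,1,1], travel=[[0,0,-0.04],[0,0,-0.09],[0,0,-0.14],[0,0,-0.19],[0,0,-0.22]], turn=[[0,0,0],[0,0,0],[0,0,0],[0,0,0],[0,0,0]])

```text
t: 3.02
tcp_pos: [0.6678, 0.0144, 0.2889]
tool_rot: [1.0, -0.0, 0.005, 0.001]
force: [0.0, -0.3, 0.2]
finger_gap: 0.706
gripper_force: 0.0
```

```bash
python3 - <<'E'
from h import *
st=manip.sense();print(st['q'].round(4).tolist(),st['tcp_pos'].round(4))
p,W,s=snap('top','top1')
cv2.imwrite('pics/b.png',cv2.cvtColor(cv2.resize(p[90:260,120:400],None,fx=2.8,fy=2.8),cv2.COLOR_RGB2BGR))
print(cups(W,p,[(.6016,.361),(.602,.231),(.446,.257)]))
plan([((.45,.255,.30),tool(30,80))])
E
```

```text
[-0.1453, 0.5307, 1.2571, -0.0001, 1.3432, 1.4262] [0.6678 0.0144 0.2889]
[([0.6015, 0.361], 86, np.float64(0.03)), ([0.6021, 0.231], 80, np.float64(0.0299)), ([0.446, 0.2568], 80, np.float64(0.0299))]
[-0.055, -0.0602, -0.0028] [0.013, -0.0046, 0.1662] rows 5 -> [0.626, 0.062, 0.295]
[-0.0777, -0.0247, -0.0001] [0.0131, -0.0045, 0.1663] rows 5 -> [0.582, 0.111, 0.296]
[-0.0797, 0.0173, 0.0012] [0.013, -0.0046, 0.1662] rows 5 -> [0.538, 0.159, 0.297]
[-0.0604, 0.0548, 0.0007] [0.0131, -0.0046, 0.1662] rows 5 -> [0.494, 0.207, 0.299]
[-0.025, 0.0777, -0.0014] [0.013, -0.0045, 0.1663] rows 5 -> [0.45, 0.255, 0.3]
```

View pics/b.png

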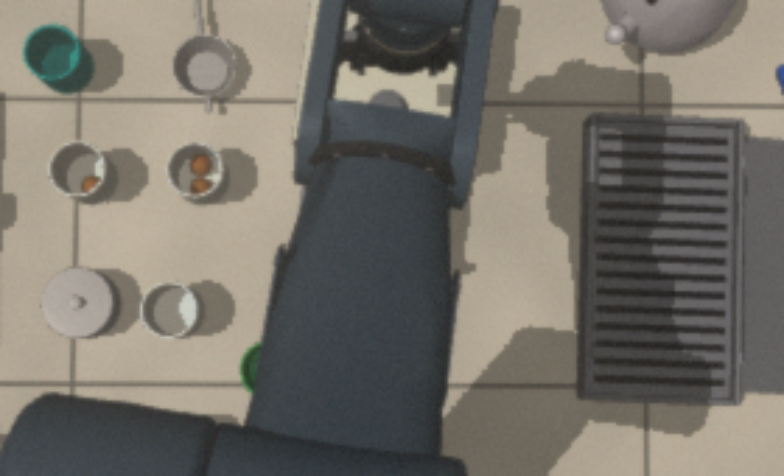

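Cup 1 at crop (80,168) shows one nut, cup 2 at (195,170) two, and cup 3 at (170,310) is empty. The arm hides the drawer. Cup 3 goes to the far end of the rack first.

```bash
python3 - <<'E'
from h import *
plan([((.446,.2568,.20),tool(30,90,180)),((.446,.2568,.10),None),((.446,.2568,.025),None)])
E
```

```text
[-0.1412, -0.1517, 0.0553] [0.0012, -0.0028, -0.0834] rows 5 -> [0.558, 0.136, 0.247]
[-0.0966, -0.1828, 0.0571] [0.0012, -0.0028, -0.0834] rows 5 -> [0.446, 0.257, 0.2]
[0.0, -0.0, 0.125] [0.0, 0.0, 0.0] rows 3 -> [0.446, 0.257, 0.1]
[0.0001, -0.0001, 0.0937] [0.0, 0.0, 0.0] rows 2 -> [0.446, 0.257, 0.025]
```

>>> apply_moves(claw=[1,1,1,1,1], travel=[[-0.1412,-0.1517,0.0553],[-0.1412,-0.1517,0.0553],[-0.1412,-0.1517,0.0553],[-0.1412,-0.1517,0.0553],[-0.1412,-0.1517,0.0553]], turn=[[0.0012,-0.0028,-0.0834],[0.0012,-0.0028,-0.0834],[0.0012,-0.0028,-0.0834],[0.0012,-0.0028,-0.0834],[0.0012,-0.0028,-0.0834]])

```text
t: 3.48
tcp_pos: [0.5455, 0.1404, 0.2366]
tool_rot: [0.991, 0.132, -0.008, -0.003]
force: [-0.7, 0.1, -0.5]
finger_gap: 0.997
gripper_force: 0.0
```

>>> apply_moves(claw=[1,1,1,1,1], travel=[[-0.0966,-0.1828,0.0571],[-0.0966,-0.1828,0.0571],[-0.0966,-0.1828,0.0571],[-0.0966,-0.1828,0.0571],[-0.0966,-0.1828,0.0571]], turn=[[0.0012,-0.0028,-0.0834],[0.0012,-0.0028,-0.0834],[0.0012,-0.0028,-0.0834],[0.0012,-0.0028,-0.0834],[0.0012,-0.0028,-0.0834]])

```text
t: 3.9
tcp_pos: [0.4336, 0.2606, 0.1927]
tool_rot: [0.965, 0.261, -0.012, -0.005]
force: [0.5, -0.2, -0.5]
finger_gap: 1.004
gripper_force: 0.0
```

>>> apply_moves(claw=[1,1,1], travel=[[0,0,0.05],[0,0,0.09],[0,0,0.09]], turn=[[0,0,0],[0,0,0],[0,0,0]])

```text
t: 4.15
tcp_pos: [0.4354, 0.257, 0.1179]
tool_rot: [0.966, 0.259, -0.013, -0.003]
force: [-1.1, -0.3, -0.2]
finger_gap: 1.0
gripper_force: 0.0
```

```bash
python3 - <<'E'
from h import *
st=manip.sense();print(st['q'].round(4).tolist(),st['tcp_pos'].round(4),st['finger_gap'])
p,W,s=snap('top','top2')
print(cups(W,p,[(.6016,.361),(.602,.231)]))
w,V,s=snap('wrist')
cv2.imwrite('pics/c.png',cv2.cvtColor(np.vstack([cv2.resize(w,None,fx=.8,fy=.8),cv2.resize(p[80:250,120:400],(410,249))]),cv2.COLOR_RGB2BGR))
plan([((.446,.2568,.025),tool(30,90,180))])
E
```

```text
[0.3071, 0.5526, 1.8165, 0.0111, 0.7981, 1.346] [0.4354 0.257  0.1179] 0.9998166323822246
[([0.6019, 0.361], 82, np.float64(0.0301)), ([0.6021, 0.2309], 83, np.float64(0.0299))]
[0.0093, 0.007, 0.1209] [-0.0037, 0.005, -0.0001] rows 3 -> [0.446, 0.257, 0.025]
```

View pics/c.png

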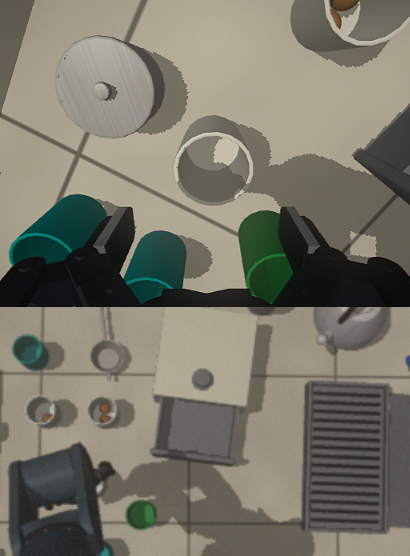

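The picture shows cup 3 empty at (213,168) in the wrist view. In the lower top view the drawer is sprung out at (195,430).

>>> apply_moves(claw=[1,1,1,1,1], travel=[[0.0093,0.007,0.02],[0.0093,0.007,0.02],[0.0093,0.007,0.02],[0.0093,0.007,0.02],[0.0093,0.007,0.02]], turn=[[-0.0037,0.005,0],[-0.0037,0.005,0],[-0.0037,0.005,0],[-0.0037,0.005,0],[-0.0037,0.005,0]])

```text
t: 4.67
tcp_pos: [0.4479, 0.257, 0.1074]
tool_rot: [0.966, 0.259, 0.002, -0.0]
force: [0.4, -0.9, 0.6]
finger_gap: 1.002
gripper_force: 0.0
```

```bash
python3 - <<'E'
from h import *
st=manip.sense();print(st['q'].round(4).tolist(),st['tcp_pos'].round(4))
plan([((.446,.2568,.025),tool(30,90,180))])
E
```

```text
[0.3041, 0.5736, 1.816, 0.0005, 0.7486, 1.3514] [0.4479 0.257  0.1074]
[-0.0025, -0.001, 0.103] [0.0001, -0.0011, -0.0001] rows 3 -> [0.446, 0.257, 0.025]
```

>>> apply_moves(claw=[1,1,1,1,1], travel=[[-0.0025,-0.001,0.04],[-0.0025,-0.001,0.075],[-0.0025,-0.001,0.1],[-0.0025,-0.001,0.103],[-0.0025,-0.001,0.103]], turn=[[0,-0.001,0],[0,-0.001,0],[0,-0.001,0],[0,-0.001,0],[0,-0.001,0]])

```text
t: 5.08
tcp_pos: [0.4445, 0.2565, 0.0232]
tool_rot: [0.966, 0.259, -0.002, 0.0]
force: [-0.6, 0.0, 0.2]
finger_gap: 1.0
gripper_force: 0.0
```

>>> apply_moves(claw=[-1,-1,-1,-1,-1], travel=[[0,0,0],[0,0,0],[0,0,0],[0,0,0],[0,0,0]], turn=[[0,0,0],[0,0,0],[0,0,0],[0,0,0],[0,0,0]], newtons=40)

```text
t: 5.5
tcp_pos: [0.446, 0.257, 0.0252]
tool_rot: [0.966, 0.259, 0.001, 0.0]
force: [0.2, -1.2, 6.2]
finger_gap: 0.747
gripper_force: 44.3
```

>>> apply_moves(claw=[-1,-1,-1,-1,-1], travel=[[0,0,0],[0,0,-0.03],[0,0,-0.08],[0,0,-0.13],[0,0,-0.18]], turn=[[0,0,0],[0,0,0],[0,0,0],[0,0,0],[0,0,0]])

```text
t: 5.92
tcp_pos: [0.4445, 0.2566, 0.1692]
tool_rot: [0.966, 0.259, -0.002, 0.0]
force: [1.7, 0.3, -1.7]
finger_gap: 0.743
gripper_force: 45.4
```

>>> apply_moves(claw=[-1,-1], travel=[[0,0,-0.02],[0,0,-0.02]], turn=[[0,0,0],[0,0,0]])

```text
t: 6.08
tcp_pos: [0.4481, 0.2579, 0.1885]
tool_rot: [0.966, 0.259, 0.005, -0.0]
force: [0.5, -0.6, -2.0]
finger_gap: 0.747
gripper_force: 45.5
```

```bash
python3 - <<'E'
from h import *
st=manip.sense();print(st['q'].round(4).tolist(),st['tcp_pos'].round(4),st['finger_gap'])
plan([((.609,-.305,.19),DOWN),((.609,-.305,.057),None)])
E
```

```text
[0.3061, 0.44, 1.7529, -0.0004, 0.9396, 1.3534] [0.4481 0.2579 0.1885] 0.7469508176772531
[-0.0592, 0.2366, -0.0006] [-0.0, -0.001, 0.0556] rows 5 -> [0.502, 0.07, 0.189]
[-0.0172, 0.2434, -0.0005] [-0.0, -0.0009, 0.0555] rows 5 -> [0.555, -0.117, 0.19]
[0.0252, 0.2426, -0.0005] [-0.0, -0.001, 0.0556] rows 5 -> [0.609, -0.305, 0.19]
[0.0, -0.0, 0.1663] [0.0, 0.0, 0.0] rows 4 -> [0.609, -0.305, 0.057]
```

>>> apply_moves(claw=[-1,-1,-1,-1,-1], travel=[[-0.0592,0.2366,0],[-0.0592,0.2366,0],[-0.0592,0.2366,0],[-0.0592,0.2366,0],[-0.0592,0.2366,0]], turn=[[0,-0.001,0.0556],[0,-0.001,0.0556],[0,-0.001,0.0556],[0,-0.001,0.0556],[0,-0.001,0.0556]])

```text
t: 6.5
tcp_pos: [0.4987, 0.0662, 0.1824]
tool_rot: [0.985, 0.173, -0.003, 0.001]
force: [0.6, -0.2, -1.3]
finger_gap: 0.743
gripper_force: 45.6
```

>>> apply_moves(claw=[-1,-1,-1,-1,-1], travel=[[-0.0172,0.2434,0],[-0.0172,0.2434,0],[-0.0172,0.2434,0],[-0.0172,0.2434,0],[-0.0172,0.2434,0]], turn=[[0,-0.001,0.0555],[0,-0.001,0.0555],[0,-0.001,0.0555],[0,-0.001,0.0555],[0,-0.001,0.0555]])

```text
t: 6.92
tcp_pos: [0.5526, -0.1221, 0.1823]
tool_rot: [0.996, 0.086, -0.005, 0.001]
force: [1.8, 0.5, -2.0]
finger_gap: 0.748
gripper_force: 45.6
```

>>> apply_moves(claw=[-1,-1,-1,-1,-1], travel=[[0.0252,0.2426,0],[0.0252,0.2426,0],[0.0252,0.2426,0],[0.0252,0.2426,0],[0.0252,0.2426,0]], turn=[[0,-0.001,0.0556],[0,-0.001,0.0556],[0,-0.001,0.0556],[0,-0.001,0.0556],[0,-0.001,0.0556]])

```text
t: 7.33
tcp_pos: [0.6057, -0.3099, 0.1818]
tool_rot: [1.0, -0.001, -0.006, 0.002]
force: [1.5, -0.9, -1.6]
finger_gap: 0.743
gripper_force: 45.6
```

>>> apply_moves(claw=[-1,-1,-1,-1,-1], travel=[[0,0,0],[0,0,0.04],[0,0,0.08],[0,0,0.11],[0,0,0.11]], turn=[[0,0,0],[0,0,0],[0,0,0],[0,0,0],[0,0,0]])

```text
t: 7.75
tcp_pos: [0.5998, -0.3026, 0.0881]
tool_rot: [1.0, -0.0, -0.012, -0.003]
force: [-1.4, 0.4, -3.0]
finger_gap: 0.751
gripper_force: 45.6
```

```bash
python3 - <<'E'
from h import *
st=manip.sense();print(st['q'].round(4).tolist(),st['tcp_pos'].round(4),st['finger_gap'])
plan([((.609,-.305,.057),DOWN)])
E
```

```text
[-0.6291, 0.7669, 1.3945, -0.0109, 1.0033, 0.9481] [ 0.5998 -0.3026  0.0881] 0.7507985807739309
[0.0124, 0.0033, 0.0386] [-0.002, 0.0076, -0.0001] rows 1 -> [0.609, -0.305, 0.057]
```

>>> apply_moves(claw=[-1,-1,-1,-1,-1], travel=[[0.0124,0.0033,0],[0.0124,0.0033,0.015],[0.0124,0.0033,0.025],[0.0124,0.0033,0.032],[0.0124,0.0033,0.036]], turn=[[-0.002,0.007,0],[-0.002,0.007,0],[-0.002,0.007,0],[-0.002,0.007,0],[-0.002,0.007,0]])

```text
t: 8.17
tcp_pos: [0.6145, -0.3089, 0.0668]
tool_rot: [1.0, 0.0, 0.005, 0.005]
force: [-0.6, -0.3, -1.4]
finger_gap: 0.747
gripper_force: 45.6
```

>>> apply_moves(claw=[-1,-1], travel=[[0,0,0.001],[0,0,0.001]], turn=[[0,0,0],[0,0,0]])

```text
t: 8.33
tcp_pos: [0.6147, -0.3092, 0.0663]
tool_rot: [1.0, -0.0, 0.005, 0.005]
force: [-0.4, -0.4, -1.9]
finger_gap: 0.744
gripper_force: 45.6
```

>>> apply_moves(claw=[-1,-1,-1,-1,-1], travel=[[-0.005,-0.004,0.005],[-0.005,-0.004,0.009],[-0.005,-0.004,0.0125],[-0.005,-0.004,0.0125],[-0.005,-0.004,0.0125]], turn=[[0.003,-0.003,0],[0.003,-0.003,0],[0.003,-0.003,0],[0.003,-0.003,0],[0.003,-0.003,0]])

```text
t: 8.75
tcp_pos: [0.6107, -0.3061, 0.0559]
tool_rot: [1.0, -0.0, 0.001, 0.0]
force: [1.0, 0.3, -1.1]
finger_gap: 0.748
gripper_force: 45.7
```

```bash
python3 - <<'E'
from h import *
st=manip.sense();print(st['q'].round(4).tolist(),st['qd'].round(3),st['tcp_pos'].round(4),st['force'])
plan([((.609,-.305,.056),DOWN)])
E
```

```text
[-0.6281, 0.8139, 1.3965, 0.0008, 0.9301, 0.9425] [ 0.    -0.004 -0.005 -0.001  0.    -0.   ] [ 0.6107 -0.3061  0.0559] [ 0.98780999  0.31972637 -1.11043085]
[-0.0021, -0.0013, -0.0001] [0.0, -0.0004, -0.0001] rows 1 -> [0.609, -0.305, 0.056]
```

>>> apply_moves(claw=[-1,0.9,1,1,1], travel=[[0,0,0.0005],[0,0,0.0005],[0,0,0.0005],[0,0,0.0005],[0,0,0.0005]], turn=[[0,0,0],[0,0,0],[0,0,0],[0,0,0],[0,0,0]])

```text
t: 9.17
tcp_pos: [0.611, -0.3063, 0.0562]
tool_rot: [1.0, -0.0, 0.001, 0.0]
force: [-0.9, -0.7, 0.2]
finger_gap: 1.0
gripper_force: 0.0
```

>>> apply_moves(claw=[1,1,1,1,1], travel=[[0,0,-0.02],[0,0,-0.06],[0,0,-0.11],[0,0,-0.16],[0,0,-0.18]], turn=[[0,0,0],[0,0,0],[0,0,0],[0,0,0],[0,0,0]])

```text
t: 9.58
tcp_pos: [0.6132, -0.3078, 0.2064]
tool_rot: [1.0, -0.0, 0.005, 0.003]
force: [0.6, 0.4, 0.4]
finger_gap: 1.0
gripper_force: 0.0
```

```bash
cat > kin.py <<'E'
import numpy as np
from scipy.optimize import least_squares
Q=np.array([[.5283,1.4338,1.1814,.1875,-.5955,.2304],[.5307,1.2571,1.3432,.6678,.0144,.2889],[.5526,1.8165,.7981,.4354,.257,.1179],[.5736,1.816,.7486,.4479,.257,.1074],[.8139,1.3965,.9301,.6107,-.3061,.0559],[.44,1.7529,.9396,.4481,.2579,.1885],[.7669,1.3945,1.0033,.5998,-.3026,.0881]])
r=np.sqrt(Q[:,3]**2+Q[:,4]**2-.1107**2)
def fk(p,q):
    a=q[...,0];b=a+q[...,1];c=b+q[...,2]
    return p[0]*np.sin(a)+p[1]*np.sin(b)+p[3]*np.sin(c)+p[4], p[2]+p[0]*np.cos(a)+p[1]*np.cos(b)+p[3]*np.cos(c)
f=lambda p:np.r_[fk(p,Q[:,:3])[0]-r,fk(p,Q[:,:3])[1]-Q[:,5]]
s=least_squares(f,[.4,.4,.3,.25,0])
if __name__=='__main__': print(s.x.round(4),abs(s.fun).max())
E
python3 kin.py; python3 - <<'E'
from h import *
st=manip.sense();print(st['q'].round(4).tolist(),st['tcp_pos'].round(4))
p,W,s=snap('top','top3')
print(cups(W,p,[(.6016,.361),(.602,.231)]))
z=W[...,2]
m=(abs(z-.105)<.01)&(abs(W[...,0]-.609)<.05)&(abs(W[...,1]+.305)<.05);print(m.sum(),W[m].mean(0))
m=(abs(z-.095)<.008)&(W[...,0]>.45)&(W[...,0]<.56)&(abs(W[...,1]-.03)<.12);q=W[m][:,:2].astype(np.float32);print(m.sum(),cv2.boxPoints(cv2.minAreaRect(q)).round(3).tolist())
cv2.imwrite('pics/d.png',cv2.cvtColor(cv2.resize(p[90:260,120:400],None,fx=2.8,fy=2.8),cv2.COLOR_RGB2BGR))
E
```

```text
[ 0.5796  0.3834  0.7903  0.9038 -0.0478] 0.029108803016772655
[-0.628, 0.6324, 1.3003, 0.0007, 1.197, 0.9425] [ 0.6132 -0.3078  0.2064]
[([0.6017, 0.3611], 87, np.float64(0.03)), ([0.6023, 0.2311], 79, np.float64(0.0299))]
30 [ 0.60664135 -0.27969449  0.10208732]
223 [[0.4880000054836273, -0.04399999976158142], [0.5009999871253967, -0.04500000178813934], [0.5220000147819519, 0.12300000339746475], [0.5090000033378601, 0.125]]
```

View pics/d.png

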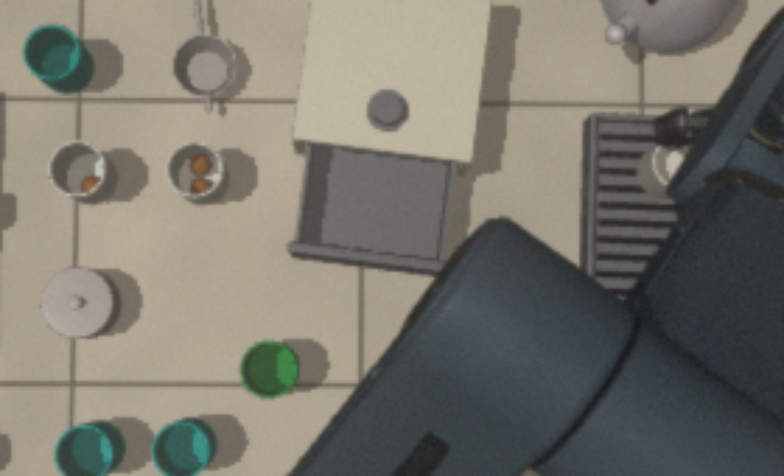

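Cup 3 stands in the rack at crop (660,170) and the drawer is open and empty at (375,200). Cups 1 and 2 have not moved.

```bash
python3 - <<'E'
from h import *
T=tool(11,30,180)
plan([((.50,.20,.26),T),((.5216,.2153,.12),None)])
E
```

```text
[-0.0472, -0.2116, -0.024] [0.0116, 0.1095, -0.0179] rows 5 -> [0.576, -0.139, 0.226]
[-0.026, -0.2147, -0.0288] [0.0116, 0.1094, -0.0179] rows 5 -> [0.538, 0.031, 0.243]
[-0.0041, -0.2166, -0.0261] [0.0116, 0.1095, -0.0179] rows 5 -> [0.5, 0.2, 0.26]
[-0.1365, -0.0137, 0.1136] [0.0, 0.0, 0.0] rows 4 -> [0.522, 0.215, 0.12]
```

>>> apply_moves(claw=[1,1,1,1,1], travel=[[-0.0472,-0.2116,-0.024],[-0.0472,-0.2116,-0.024],[-0.0472,-0.2116,-0.024],[-0.0472,-0.2116,-0.024],[-0.0472,-0.2116,-0.024]], turn=[[0.0116,0.1095,-0.0179],[0.0116,0.1095,-0.0179],[0.0116,0.1095,-0.0179],[0.0116,0.1095,-0.0179],[0.0116,0.1095,-0.0179]])

```text
t: 10.05
tcp_pos: [0.5672, -0.13, 0.2178]
tool_rot: [0.985, 0.029, 0.169, -0.021]
force: [0.5, -0.9, -0.4]
finger_gap: 1.003
gripper_force: 0.0
```

>>> apply_moves(claw=[1,1,1,1,1], travel=[[-0.026,-0.2147,-0.0288],[-0.026,-0.2147,-0.0288],[-0.026,-0.2147,-0.0288],[-0.026,-0.2147,-0.0288],[-0.026,-0.2147,-0.0288]], turn=[[0.0116,0.1094,-0.0179],[0.0116,0.1094,-0.0179],[0.0116,0.1094,-0.0179],[0.0116,0.1094,-0.0179],[0.0116,0.1094,-0.0179]])

```text
t: 10.47
tcp_pos: [0.5513, -0.0081, 0.2348]
tool_rot: [0.94, 0.055, 0.334, -0.037]
force: [1.6, 0.1, 1.2]
finger_gap: 0.997
gripper_force: 0.0
```

>>> apply_moves(claw=[1,1,1,1,1], travel=[[-0.0041,-0.2166,-0.0261],[-0.0041,-0.2166,-0.0261],[-0.0041,-0.2166,-0.0261],[-0.0041,-0.2166,-0.0261],[-0.0041,-0.2166,-0.0261]], turn=[[0.0116,0.1095,-0.0179],[0.0116,0.1095,-0.0179],[0.0116,0.1095,-0.0179],[0.0116,0.1095,-0.0179],[0.0116,0.1095,-0.0179]])

```text
t: 10.88
tcp_pos: [0.5377, 0.0858, 0.2425]
tool_rot: [0.898, 0.08, 0.426, -0.077]
force: [0.5, 1.8, -0.2]
finger_gap: 0.999
gripper_force: 0.0
```

>>> apply_moves(claw=[1,1], travel=[[0,0,0],[0,0,0]], turn=[[0,0,0],[0,0,0]])

```text
t: 11.05
tcp_pos: [0.5364, 0.0867, 0.2411]
tool_rot: [0.899, 0.08, 0.424, -0.079]
force: [0.3, -0.4, 0.3]
finger_gap: 0.999
gripper_force: 0.0
```

```bash
python3 - <<'E'
from h import *
st=manip.sense();print(st['q'].round(4).tolist(),st['tcp_pos'].round(4),Ro.from_quat(st['tool_rot']).as_matrix()[:,2].round(3))
p,W,s=snap('top','top4');print(cups(W,p,[(.6016,.361),(.602,.231)]))
T=tool(11,30,180)
plan([((.5216,.2153,.12),T)])
E
```

```text
[-0.2821, 0.3553, 2.2794, 2.1581, 0.5146, -0.9294] [0.5364 0.0867 0.2411] [ 0.749  0.21  -0.629]
[([0.6017, 0.3612], 84, np.float64(0.03)), ([0.6021, 0.2311], 77, np.float64(0.03))]
[-0.1178, -0.1508, 0.1144] [-0.0185, 0.0501, -0.0154] rows 5 -> [0.522, 0.215, 0.12]
```

```bash
cat > kin.py <<'E'
import numpy as np
from scipy.optimize import least_squares
from scipy.spatial.transform import Rotation as Ro
D=np.array([[-1.4445,.5283,1.4338,0,1.1814,-.1785,.1875,-.5955,.2304],[-.1453,.5307,1.2571,-.0001,1.3432,1.4262,.6678,.0144,.2889],[.3071,.5526,1.8165,.0111,.7981,1.346,.4354,.257,.1179],[.3041,.5736,1.816,.0005,.7486,1.3514,.4479,.257,.1074],[-.6281,.8139,1.3965,.0008,.9301,.9425,.6107,-.3061,.0559],[.3061,.44,1.7529,-.0004,.9396,1.3534,.4481,.2579,.1885],[-.6291,.7669,1.3945,-.0109,1.0033,.9481,.5998,-.3026,.0881],[-.2821,.3553,2.2794,2.1581,.5146,-.9294,.5364,.0867,.2411],[-.628,.6324,1.3003,.0007,1.197,.9425,.6132,-.3078,.2064]])
def fk(p,q):
    a1,d,h,e2,L2,e3,L3,Lt=p
    E=lambda s,a:Ro.from_euler(s,a)
    R=E('z',q[0]);x=R.apply([a1,d,h]);R=R*E('y',q[1]);x=x+R.apply([e2,0,L2]);R=R*E('y',q[2]);x=x+R.apply([e3,0,L3])
    w=x;R=R*E('z',q[3])*E('y',q[4]);x=x+R.apply([0,0,Lt]);return x,R,w
f=lambda p:np.ravel([fk(p,q[:6])[0]-q[6:] for q in D])
s=least_squares(f,[0,.11,.3,0,.4,0,.4,.25],x_scale=.1,xtol=1e-12,ftol=1e-12)
P=s.x
def ik(pos,z,q4=0.,n=8):
    best=None
    rng=np.random.default_rng(0);lo=np.array([-3.08,-.75,.22,-1.43,0]);hi=np.array([3.08,2.2,2.44,4.57,2.65])
    for i in range(n):
        q0=np.clip([np.arctan2(pos[1],pos[0])-.17,.5+.3*rng.normal(),1.6+.3*rng.normal(),q4,1+.5*rng.random()],lo+.01,hi-.01)
        r=least_squares(lambda q:np.r_[fk(P,q)[0]-pos,(fk(P,q)[1].as_matrix()[:,2]-z)*.3],q0,bounds=(lo,hi))
        if best is None or r.cost<best.cost: best=r
    return best.x.round(3),np.abs(best.fun).max().round(4),fk(P,best.x)[2].round(3)
E
python3 - <<'E'
from kin import *
print(P.round(4),abs(s.fun).max())
zt=lambda az,a:np.array([np.cos(np.radians(az))*np.cos(np.radians(a)),np.sin(np.radians(az))*np.cos(np.radians(a)),-np.sin(np.radians(a))])
def t(name,G,az,a,q4=0):
    z=zt(az,a);print(name,a,*ik(np.array(G)+.025*z,z,q4))
for a in(30,40,50,60,70):
    for k in (0,3.14): t('cup2',(.602,.231,.045),11,a,k); t('cup1',(.602,.361,.045),22,a,k)
for a in(150,160,170,180,190): t('pourP',(.555,.03,.19),-8,a)
for a in(10,20,30): t('pourR',(.56,.03,.15),-8,a,3.14)
for a in(30,50,60,90): t('rack',(.41,-.30,.08),-47,a);t('rackf',(.41,-.30,.08),-47,a,3.14)
E
```

```text
[ 1.000e-04  1.110e-01  2.740e-01 -2.000e-04  5.881e-01  1.141e-01
  3.917e-01  2.968e-01] 5.1283000475244034e-05
cup2 30 [0.194 1.034 2.086 3.144 1.025] 0.0 [0.371 0.186 0.181]
cup1 30 [0.38  1.01  1.947 3.137 0.863] 0.0 [0.384 0.273 0.181]
cup2 30 [0.194 1.034 2.086 3.144 1.025] 0.0 [0.371 0.186 0.181]
cup1 30 [0.38  1.01  1.947 3.137 0.863] 0.0 [0.384 0.273 0.181]
cup2 40 [0.194 0.931 2.037 3.144 0.699] 0.0 [0.398 0.191 0.22 ]
cup1 40 [0.38  0.927 1.896 3.136 0.553] 0.0 [0.409 0.283 0.22 ]
cup2 40 [0.194 0.931 2.037 3.144 0.699] 0.0 [0.398 0.191 0.22 ]
cup1 40 [0.38  0.927 1.896 3.136 0.553] 0.0 [0.409 0.283 0.22 ]
cup2 50 [0.194 0.853 1.962 3.145 0.372] 0.0 [0.431 0.198 0.253]
cup1 50 [0.381 0.866 1.819 3.132 0.242] 0.0 [0.44  0.296 0.253]
cup2 50 [0.194 0.853 1.962 3.145 0.372] 0.0 [0.431 0.198 0.253]
cup1 50 [0.381 0.866 1.819 3.132 0.242] 0.0 [0.44  0.296 0.253]
cup2 60 [0.194 0.806 1.867 3.158 0.055] 0.0 [0.469 0.205 0.28 ]
cup1 60 [0.381 0.833 1.721 0.025 0.063] 0.0 [0.476 0.31  0.28 ]
cup2 60 [0.194 0.806 1.867 3.158 0.055] 0.0 [0.469 0.205 0.28 ]
cup1 60 [0.381 0.833 1.721
[... 772 characters left out ...]
2.375  3.131  1.436] 0.0 [0.307 0.066 0.243]
pourR 30 [-0.15   0.815  2.327  3.131  1.047] 0.0 [0.327 0.063 0.286]
rack 30 [-0.864  1.13   2.44   3.11   1.47 ] 0.0052 [ 0.257 -0.13   0.216]
rackf 30 [-0.864  1.13   2.44   3.11   1.47 ] 0.0052 [ 0.257 -0.13   0.216]
rack 50 [-0.869  0.803  2.312  3.091  0.672] 0.0 [ 0.291 -0.172  0.288]
rackf 50 [-0.869  0.803  2.312  3.091  0.672] 0.0 [ 0.291 -0.172  0.288]
rack 60 [-0.864  0.703  2.208  3.066  0.294] 0.0 [ 0.317 -0.201  0.315]
rackf 60 [-0.864  0.703  2.208  3.066  0.294] 0.0 [ 0.317 -0.201  0.315]
rack 90 [-0.852  0.664  1.861 -0.     0.617] 0.0 [ 0.41  -0.3    0.352]
rackf 90 [-0.852  0.664  1.861  0.     0.617] 0.0 [ 0.41  -0.3    0.352]
```

The fitted kinematics match to 0.05 mm. I'll grasp at 45° below horizontal with the wrist flipped, and pour by rolling the tool.

```bash
cat >> h.py <<'E'
def zt(az,a):
    az,a=np.radians([az,a]);return np.array([np.cos(az)*np.cos(a),np.sin(az)*np.cos(a),-np.sin(a)])
E
python3 - <<'E'
from h import *
z=zt(11,45);G=np.array([.602,.231,.05])
plan([(G-.088*z+[0,0,.06],tool(11,45,180)),(G-.088*z,None),(G+.022*z,None)])
E
```

```text
[-0.0516, -0.1551, 0.0926] [-0.0203, -0.0332, -0.0128] rows 4 -> [0.541, 0.219, 0.172]
[-0.0531, 0.0, 0.053] [0.0, 0.0, -0.0] rows 2 -> [0.541, 0.219, 0.112]
[0.0001, 0.0001, 0.1375] [0.0, 0.0, 0.0] rows 3 -> [0.617, 0.234, 0.034]
```

>>> apply_moves(claw=[1,1,1,1,1], travel=[[-0.0516,-0.1551,0.0926],[-0.0516,-0.1551,0.0926],[-0.0516,-0.1551,0.0926],[-0.0516,-0.1551,0.0926],[-0.0516,-0.1551,0.0926]], turn=[[-0.0203,-0.0332,-0.0128],[-0.0203,-0.0332,-0.0128],[-0.0203,-0.0332,-0.0128],[-0.0203,-0.0332,-0.0128],[-0.0203,-0.0332,-0.0128]])

```text
t: 11.52
tcp_pos: [0.5447, 0.2056, 0.1815]
tool_rot: [0.918, 0.087, 0.384, -0.038]
force: [0.3, 0.1, 0.3]
finger_gap: 0.999
gripper_force: 0.0
```

>>> apply_moves(claw=[1,1,1], travel=[[0,0,0],[0,0,0],[0,0,0]], turn=[[0,0,0],[0,0,0],[0,0,0]])

```text
t: 11.77
tcp_pos: [0.543, 0.2051, 0.1811]
tool_rot: [0.919, 0.088, 0.383, -0.038]
force: [-0.8, -0.6, 0.2]
finger_gap: 1.001
gripper_force: 0.0
```

```bash
python3 - <<'E'
from h import *
st=manip.sense();print(st['q'].round(4).tolist(),st['tcp_pos'].round(4),Ro.from_quat(st['tool_rot']).as_matrix()[:,2].round(3))
z=zt(11,45);G=np.array([.602,.231,.05])
plan([(G-.088*z,tool(11,45,180)),(G+.022*z,None)])
E
```

```text
[0.1533, 0.4984, 2.1717, 3.0471, 0.3195, -1.5067] [0.543  0.2051 0.1811] [ 0.697  0.138 -0.704]
[-0.0606, -0.0174, 0.0612] [-0.0007, -0.0015, -0.0005] rows 2 -> [0.541, 0.219, 0.112]
[0.0, -0.0, 0.1375] [0.0, 0.0, 0.0] rows 3 -> [0.617, 0.234, 0.034]
```

Flipped as planned (q4 ≈ π).

>>> apply_moves(claw=[1,1,1,1,1], travel=[[-0.0606,-0.0174,0.0612],[-0.0606,-0.0174,0.0612],[-0.0606,-0.0174,0.0612],[-0.0606,-0.0174,0.0612],[-0.0606,-0.0174,0.0612]], turn=[[-0.0007,-0.0015,0],[-0.0007,-0.0015,0],[-0.0007,-0.0015,0],[-0.0007,-0.0015,0],[-0.0007,-0.0015,0]])

```text
t: 12.18
tcp_pos: [0.5408, 0.2185, 0.1132]
tool_rot: [0.92, 0.087, 0.381, -0.037]
force: [-0.8, -0.0, -0.7]
finger_gap: 1.001
gripper_force: 0.0
```

```bash
python3 - <<'E'
from h import *
st=manip.sense();print(st['q'].round(4).tolist(),st['tcp_pos'].round(4))
p,W,s=snap('top');print(cups(W,p,[(.6016,.361),(.602,.231)]))
w,V,s=snap('wrist','w1')
z=zt(11,45);G=np.array([.602,.231,.05])
plan([(G+.022*z,tool(11,45,180))])
E
```

```text
[0.1936, 0.6819, 2.1956, 3.1456, 0.5224, -1.57] [0.5408 0.2185 0.1132]
[([0.6017, 0.3612], 86, np.float64(0.03)), ([0.6021, 0.2309], 83, np.float64(0.03))]
[-0.0024, -0.0004, 0.1394] [0.0002, -0.001, -0.0009] rows 3 -> [0.617, 0.234, 0.034]
```

View pics/w1.png

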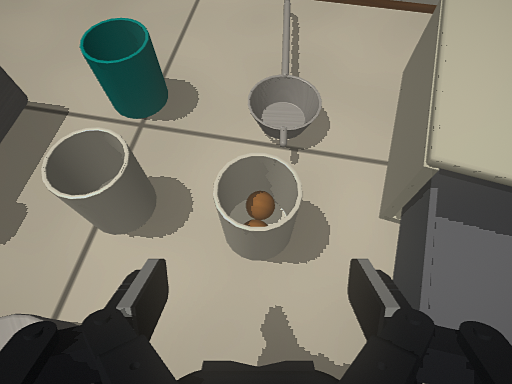

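The wrist view shows cup 2 with two nuts at (258,200), centred between the fingers at x = 155 and 360.

>>> apply_moves(claw=[1,1,1,1,1], travel=[[-0.0024,-0.0004,0.04],[-0.0024,-0.0004,0.085],[-0.0024,-0.0004,0.12],[-0.0024,-0.0004,0.139],[-0.0024,-0.0004,0.139]], turn=[[0,-0.001,0],[0,-0.001,0],[0,-0.001,0],[0,-0.001,0],[0,-0.001,0]])

```text
t: 12.7
tcp_pos: [0.6191, 0.2344, 0.0328]
tool_rot: [0.92, 0.087, 0.381, -0.037]
force: [0.1, -0.8, 0.4]
finger_gap: 0.994
gripper_force: 0.0
```

>>> apply_moves(claw=[1,-1,-1,-1,-1], travel=[[0,0,0],[0,0,0],[0,0,0],[0,0,0],[0,0,0]], turn=[[0,0,0],[0,0,0],[0,0,0],[0,0,0],[0,0,0]], newtons=50)

```text
t: 13.12
tcp_pos: [0.6149, 0.2344, 0.0338]
tool_rot: [0.92, 0.088, 0.38, -0.037]
force: [-3.1, -0.4, 5.5]
finger_gap: 0.732
gripper_force: 53.9
```

>>> apply_moves(claw=[-1,-1,-1,-1,-1], travel=[[0,0,0],[-0.02,0,-0.02],[-0.05,0,-0.05],[-0.09,0,-0.09],[-0.12,0,-0.12]], turn=[[0,0,0],[0,0,0],[0,0,0],[0,0,0],[0,0,0]])

```text
t: 13.53
tcp_pos: [0.4804, 0.2086, 0.0342]
tool_rot: [0.92, 0.088, 0.379, -0.037]
force: [-0.4, -0.4, -4.0]
finger_gap: 0.729
gripper_force: 55.3
```

>>> apply_moves(claw=[-1,-1], travel=[[0,0,0],[0,0,0]], turn=[[0,0,0],[0,0,0]])

```text
t: 13.7
tcp_pos: [0.4776, 0.2083, 0.0334]
tool_rot: [0.922, 0.088, 0.376, -0.037]
force: [-4.5, -1.3, 7.1]
finger_gap: 0.728
gripper_force: 53.5
```

```bash
python3 - <<'E'
from h import *
from kin import ik
st=manip.sense();print(st['q'].round(4).tolist(),st['tcp_pos'].round(4),st['finger_gap'])
z=zt(-8,15);G=np.array([.585,.052,.17])
print(ik(G+.022*z,z,3.14))
plan([(G+.022*z+[0,0,.03],tool(-8,15,180)),(G+.022*z,None)])
E
```

```text
[0.1992, 0.9604, 2.3552, 3.147, 0.9498, -1.5673] [0.4776 0.2083 0.0334] 0.7277030788570767
(array([-0.069,  0.954,  2.319,  3.21 ,  1.44 ]), np.float64(0.0), array([0.322, 0.089, 0.241]))
[0.1133, 0.1128, -0.03] [-0.0462, 0.0841, 0.0267] rows 4 -> [0.542, 0.129, 0.114]
[0.1241, 0.1038, 0.0175] [-0.0461, 0.0842, 0.0266] rows 4 -> [0.606, 0.049, 0.194]
[-0.0362, -0.0, 0.0097] [0.0, 0.0, 0.0] rows 1 -> [0.606, 0.049, 0.164]
```

I had the lift's x sign wrong, so cup 2 slid back along the counter without hitting anything. I'm lifting it properly now: +x, −z.

>>> apply_moves(claw=[-1,-1,-1,-1,-1], travel=[[0.01,0,-0.01],[0.04,0,-0.04],[0.07,0,-0.07],[0.11,0,-0.11],[0.13,0,-0.13]], turn=[[0,0,0],[0,0,0],[0,0,0],[0,0,0],[0,0,0]])

```text
t: 14.12
tcp_pos: [0.4816, 0.2087, 0.1823]
tool_rot: [0.92, 0.088, 0.379, -0.037]
force: [0.8, 0.6, -1.3]
finger_gap: 0.732
gripper_force: 55.8
```

>>> apply_moves(claw=[-1,-1,-1], travel=[[0,0,0],[0,0,0],[0,0,0]], turn=[[0,0,0],[0,0,0],[0,0,0]])

```text
t: 14.37
tcp_pos: [0.4817, 0.2086, 0.1789]
tool_rot: [0.921, 0.088, 0.378, -0.037]
force: [-0.3, 0.3, -2.2]
finger_gap: 0.737
gripper_force: 55.8
```

```bash
python3 - <<'E'
from h import *
st=manip.sense();print(st['q'].round(4).tolist(),st['tcp_pos'].round(4),st['finger_gap'])
s,W,_=snap('side');w,V,_=snap('wrist')
cv2.imwrite('pics/e.png',cv2.cvtColor(np.vstack([cv2.resize(s,(400,300)),cv2.resize(w,(400,300))]),cv2.COLOR_RGB2BGR))
z=zt(-8,15);G=np.array([.585,.052,.17])
plan([((.52,.16,.23),tool(0,35,180)),(G+.022*z+[0,0,.03],tool(-8,15,180)),(G+.022*z,None)])
E
```

```text
[0.1979, 0.4773, 2.2955, 3.1521, 0.4103, -1.5744] [0.4817 0.2086 0.1789] 0.7369422541033233
[0.0716, 0.0684, -0.0221] [-0.0466, 0.0583, 0.039] rows 3 -> [0.52, 0.16, 0.23]
[0.0252, 0.1387, 0.1137] [-0.0405, 0.111, 0.0188] rows 4 -> [0.606, 0.049, 0.194]
[-0.0362, 0.0, 0.0097] [0.0, 0.0, 0.0] rows 1 -> [0.606, 0.049, 0.164]
```

View pics/e.png

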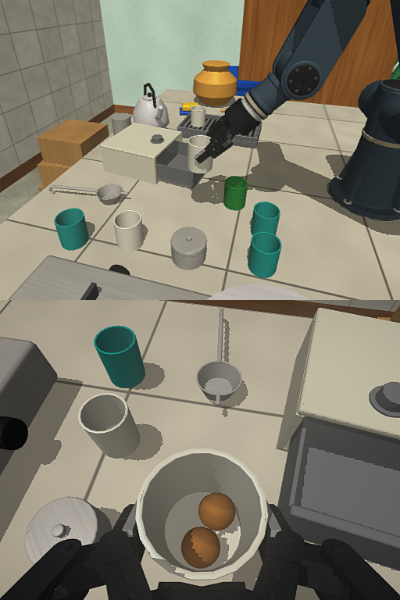

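Cup 2 is held upright with both nuts visible at (205,530) in the wrist view. Cup 3 stands in the rack.

>>> apply_moves(claw=[-1,-1,-1,-1,-1], travel=[[0.0716,0.0684,-0.0221],[0.0716,0.0684,-0.0221],[0.0716,0.0684,-0.0221],[0.0716,0.0684,-0.0221],[0.0716,0.0684,-0.0221]], turn=[[-0.0466,0.0583,0.039],[-0.0466,0.0583,0.039],[-0.0466,0.0583,0.039],[-0.0466,0.0583,0.039],[-0.0466,0.0583,0.039]])

```text
t: 14.88
tcp_pos: [0.5197, 0.1605, 0.2293]
tool_rot: [0.887, 0.001, 0.461, -0.0]
force: [0.6, 0.6, -1.7]
finger_gap: 0.731
gripper_force: 55.9
```

>>> apply_moves(claw=[-1,-1,-1,-1,-1], travel=[[0.0252,0.1387,0.1137],[0.0252,0.1387,0.1137],[0.0252,0.1387,0.1137],[0.0252,0.1387,0.1137],[0.0252,0.1387,0.1137]], turn=[[-0.0405,0.111,0.0188],[-0.0405,0.111,0.0188],[-0.0405,0.111,0.0188],[-0.0405,0.111,0.0188],[-0.0405,0.111,0.0188]])

```text
t: 15.3
tcp_pos: [0.6071, 0.0495, 0.1905]
tool_rot: [0.792, -0.055, 0.606, 0.041]
force: [0.2, -0.2, -3.0]
finger_gap: 0.733
gripper_force: 55.9
```

>>> apply_moves(claw=[-1,-1,-1], travel=[[0,0,0],[0,0,0],[0,0,0]], turn=[[0,0,0],[0,0,0],[0,0,0]])

```text
t: 15.55
tcp_pos: [0.6065, 0.0499, 0.1952]
tool_rot: [0.791, -0.055, 0.608, 0.042]
force: [0.6, 0.5, -3.2]
finger_gap: 0.729
gripper_force: 56.1
```

```bash
python3 - <<'E'
from h import *
st=manip.sense();print(st['q'].round(4).tolist(),st['tcp_pos'].round(4),Ro.from_quat(st['tool_rot']).as_matrix().round(3).tolist())
z=zt(-8,15);G=np.array([.585,.052,.17])
plan([(G+.022*z,tool(-8,15,180)),(G+.022*z,tool(-8,15,270)),(G+.022*z,tool(-8,15,350))])
E
```

```text
[-0.0679, 0.8575, 2.322, 3.2111, 1.3475, -1.5666] [0.6065 0.0499 0.1952] [[0.255, -0.138, 0.957], [-0.037, -0.99, -0.133], [0.966, -0.001, -0.258]]
[-0.0375, 0.0012, 0.0096] [-0.0005, -0.0002, -0.0003] rows 1 -> [0.606, 0.049, 0.164]
[0.0, -0.0, -0.0] [-0.0, -0.0, 0.1667] rows 5 -> [0.606, 0.049, 0.164]
[0.0, -0.0, -0.0] [-0.0, -0.0, 0.1666] rows 5 -> [0.606, 0.049, 0.164]
[0.0, -0.0, -0.0] [-0.0, -0.0, 0.1667] rows 5 -> [0.606, 0.049, 0.164]
[-0.0, -0.0, -0.0] [-0.0, 0.0, 0.1481] rows 4 -> [0.606, 0.049, 0.164]
[-0.0, -0.0, -0.0] [-0.0, 0.0, 0.1482] rows 4 -> [0.606, 0.049, 0.164]
[-0.0, -0.0, -0.0] [-0.0, 0.0, 0.1481] rows 4 -> [0.606, 0.049, 0.164]
```

>>> apply_moves(claw=[-1,-1,-1,-1,-1], travel=[[-0.022,0,0.006],[-0.022,0,0.006],[-0.022,0,0.006],[-0.022,0,0.006],[-0.022,0,0.006]], turn=[[0,0,0.033],[0,0,0.066],[0,0,0.1],[0,0,0.133],[0,0,0.1667]])

```text
t: 15.97
tcp_pos: [0.6066, 0.0512, 0.1793]
tool_rot: [0.749, -0.259, 0.599, -0.12]
force: [-0.1, -0.3, -1.7]
finger_gap: 0.731
gripper_force: 56.0
```

>>> apply_moves(claw=[-1,-1,-1,-1,-1], travel=[[0,0,0],[0,0,0],[0,0,0],[0,0,0],[0,0,0]], turn=[[0,0,0.033],[0,0,0.066],[0,0,0.1],[0,0,0.133],[0,0,0.1667]])

```text
t: 16.38
tcp_pos: [0.6067, 0.0513, 0.1797]
tool_rot: [0.656, -0.444, 0.547, -0.271]
force: [1.0, -0.4, -2.0]
finger_gap: 0.735
gripper_force: 56.0
```

>>> apply_moves(claw=[-1,-1,-1,-1,-1], travel=[[0,0,0],[0,0,0],[0,0,0],[0,0,0],[0,0,0]], turn=[[0,0,0.03],[0,0,0.06],[0,0,0.09],[0,0,0.12],[0,0,0.14]])

```text
t: 16.8
tcp_pos: [0.6067, 0.0513, 0.1797]
tool_rot: [-0.543, 0.576, -0.475, 0.383]
force: [-0.1, -1.1, -2.6]
finger_gap: 0.729
gripper_force: 56.0
```

>>> apply_moves(claw=[-1,-1,-1,-1,-1], travel=[[0,0,0],[0,0,0],[0,0,0],[0,0,0],[0,0,0]], turn=[[0,0,0.025],[0,0,0.05],[0,0,0.075],[0,0,0.1],[0,0,0.125]])

```text
t: 17.22
tcp_pos: [0.6067, 0.0512, 0.1797]
tool_rot: [-0.421, 0.671, -0.392, 0.469]
force: [-0.3, 0.3, -1.8]
finger_gap: 0.732
gripper_force: 56.0
```

>>> apply_moves(claw=[-1,-1,-1,-1,-1], travel=[[0,0,0],[0,0,0],[0,0,0],[0,0,0],[0,0,0]], turn=[[0,0,0.025],[0,0,0.05],[0,0,0.075],[0,0,0.1],[0,0,0.125]])

```text
t: 17.63
tcp_pos: [0.6067, 0.0513, 0.1797]
tool_rot: [-0.282, 0.74, -0.293, 0.536]
force: [-0.0, 0.7, -3.2]
finger_gap: 0.732
gripper_force: 56.1
```

>>> apply_moves(claw=[-1,-1,-1,-1,-1], travel=[[0,0,0],[0,0,0],[0,0,0],[0,0,0],[0,0,0]], turn=[[0,0,0.03],[0,0,0.06],[0,0,0.09],[0,0,0.12],[0,0,0.15]])

```text
t: 18.05
tcp_pos: [0.6067, 0.0513, 0.1798]
tool_rot: [-0.101, 0.785, -0.159, 0.59]
force: [-0.3, -0.3, -1.8]
finger_gap: 0.73
gripper_force: 56.1
```

>>> apply_moves(claw=[-1,-1,-1,-1,-1], travel=[[0,0,0],[0,0,0],[0,0,0],[0,0,0],[0,0,0]], turn=[[0,0,0],[0,0,0],[0,0,0],[0,0,0],[0,0,0]])

```text
t: 18.47
tcp_pos: [0.6073, 0.0496, 0.1786]
tool_rot: [-0.102, 0.785, -0.162, 0.589]
force: [-0.1, 0.0, -1.8]
finger_gap: 0.733
gripper_force: 56.1
```

```bash
python3 - <<'E'
from h import *
st=manip.sense();print(st['q'].round(4).tolist(),st['tcp_pos'].round(4),Ro.from_quat(st['tool_rot']).as_matrix().round(3).tolist())
s,W,_=snap('top');w,V,_=snap('wrist');d,_,_=snap('side')
cv2.imwrite('pics/f.png',cv2.cvtColor(np.vstack([cv2.resize(s[70:250,120:400],(400,257)),np.hstack([cv2.resize(w,(400,300)),cv2.resize(d[100:300,50:317],(400,300))])[:, :800]]) if 0 else np.hstack([cv2.resize(s[70:220,180:380],(400,300)),cv2.resize(w,(400,300))]),cv2.COLOR_RGB2BGR))
E
```

```text
[-0.0678, 0.9124, 2.3191, 3.2112, 1.4033, 1.1801] [0.6073 0.0496 0.1786] [[-0.286, 0.03, 0.958], [-0.351, 0.927, -0.134], [-0.892, -0.374, -0.254]]
```

View pics/f.png

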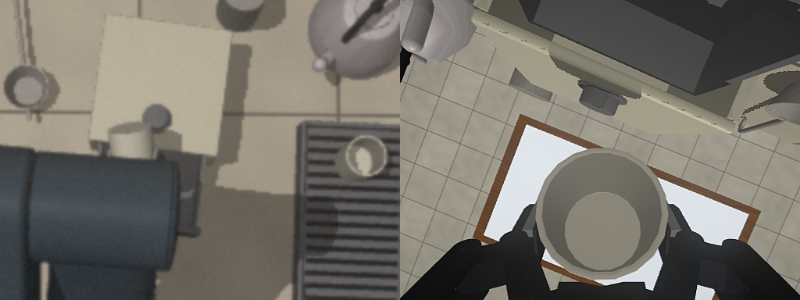

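The wrist view shows cup 2 empty at (600,215). Next it goes to the rack middle.

```bash
python3 - <<'E'
from h import *
plan([((.57,.0,.24),tool(-20,25,270)),((.52,-.2,.24),tool(-41,45,180)),((.5202,-.3109,.12),tool(-41,45,180)),((.5202,-.3109,.066),None)])
E
```

```text
[-0.0169, -0.0437, -0.028] [-0.0065, 0.0441, -0.1743] rows 5 -> [0.589, 0.025, 0.209]
[0.012, -0.0445, -0.0293] [-0.0065, 0.044, -0.1744] rows 5 -> [0.57, 0.0, 0.24]
[0.0854, -0.0038, 0.0081] [-0.0523, -0.0035, -0.1412] rows 4 -> [0.553, -0.067, 0.24]
[0.0792, 0.032, 0.0095] [-0.0523, -0.0035, -0.1411] rows 4 -> [0.537, -0.133, 0.24]
[0.0583, 0.0608, 0.0166] [-0.0523, -0.0035, -0.1412] rows 4 -> [0.52, -0.2, 0.24]
[-0.0417, 0.1045, 0.1705] [-0.0, -0.0, 0.0] rows 5 -> [0.52, -0.311, 0.12]
[-0.0477, -0.0, 0.0477] [0.0, 0.0, 0.0] rows 2 -> [0.52, -0.311, 0.066]
```

>>> apply_moves(claw=[-1,-1,-1,-1,-1], travel=[[-0.0169,-0.0437,-0.028],[-0.0169,-0.0437,-0.028],[-0.0169,-0.0437,-0.028],[-0.0169,-0.0437,-0.028],[-0.0169,-0.0437,-0.028]], turn=[[-0.0065,0.0441,-0.1743],[-0.0065,0.0441,-0.1743],[-0.0065,0.0441,-0.1743],[-0.0065,0.0441,-0.1743],[-0.0065,0.0441,-0.1743]])

```text
t: 19.03
tcp_pos: [0.5885, 0.0243, 0.2098]
tool_rot: [-0.306, 0.768, -0.315, 0.466]
force: [-0.7, -0.9, -1.6]
finger_gap: 0.729
gripper_force: 56.3
```

>>> apply_moves(claw=[-1,-1,-1,-1,-1], travel=[[0.012,-0.0445,-0.0293],[0.012,-0.0445,-0.0293],[0.012,-0.0445,-0.0293],[0.012,-0.0445,-0.0293],[0.012,-0.0445,-0.0293]], turn=[[-0.0065,0.044,-0.1744],[-0.0065,0.044,-0.1744],[-0.0065,0.044,-0.1744],[-0.0065,0.044,-0.1744],[-0.0065,0.044,-0.1744]])

```text
t: 19.45
tcp_pos: [0.5698, -0.0001, 0.2406]
tool_rot: [-0.485, 0.69, -0.441, 0.307]
force: [0.2, 0.4, -2.3]
finger_gap: 0.73
gripper_force: 56.4
```

>>> apply_moves(claw=[-1,-1,-1,-1,-1], travel=[[0.0854,-0.0038,0.0081],[0.0854,-0.0038,0.0081],[0.0854,-0.0038,0.0081],[0.0854,-0.0038,0.0081],[0.0854,-0.0038,0.0081]], turn=[[-0.0523,-0.0035,-0.1412],[-0.0523,-0.0035,-0.1412],[-0.0523,-0.0035,-0.1412],[-0.0523,-0.0035,-0.1412],[-0.0523,-0.0035,-0.1412]])

```text
t: 19.87
tcp_pos: [0.5541, -0.0676, 0.2419]
tool_rot: [0.649, -0.599, 0.438, -0.167]
force: [-0.2, 0.5, -1.6]
finger_gap: 0.729
gripper_force: 56.4
```

>>> apply_moves(claw=[-1,-1,-1,-1,-1], travel=[[0.0792,0.032,0.0095],[0.0792,0.032,0.0095],[0.0792,0.032,0.0095],[0.0792,0.032,0.0095],[0.0792,0.032,0.0095]], turn=[[-0.0523,-0.0035,-0.1411],[-0.0523,-0.0035,-0.1411],[-0.0523,-0.0035,-0.1411],[-0.0523,-0.0035,-0.1411],[-0.0523,-0.0035,-0.1411]])

```text
t: 20.28
tcp_pos: [0.5361, -0.1339, 0.2397]
tool_rot: [0.779, -0.475, 0.409, -0.017]
force: [-0.7, 0.1, -2.2]
finger_gap: 0.727
gripper_force: 56.4
```

>>> apply_moves(claw=[-1,-1,-1,-1,-1], travel=[[0.0583,0.0608,0.0166],[0.0583,0.0608,0.0166],[0.0583,0.0608,0.0166],[0.0583,0.0608,0.0166],[0.0583,0.0608,0.0166]], turn=[[-0.0523,-0.0035,-0.1412],[-0.0523,-0.0035,-0.1412],[-0.0523,-0.0035,-0.1412],[-0.0523,-0.0035,-0.1412],[-0.0523,-0.0035,-0.1412]])

```text
t: 20.7
tcp_pos: [0.5199, -0.2006, 0.2401]
tool_rot: [0.848, -0.36, 0.374, 0.104]
force: [-0.3, -0.4, -2.0]
finger_gap: 0.73
gripper_force: 56.5
```

>>> apply_moves(claw=[-1,-1,-1], travel=[[0,0,0],[0,0,0],[0,0,0]], turn=[[0,0,0],[0,0,0],[0,0,0]])

```text
t: 20.95
tcp_pos: [0.5204, -0.1997, 0.2403]
tool_rot: [0.848, -0.36, 0.374, 0.102]
force: [0.7, -0.2, -2.3]
finger_gap: 0.737
gripper_force: 56.5
```

```bash
python3 - <<'E'
from h import *
st=manip.sense();print(st['q'].round(4).tolist(),st['tcp_pos'].round(4),Ro.from_quat(st['tool_rot']).as_matrix().round(3).tolist())
plan([((.5202,-.3109,.12),tool(-41,45,180)),((.5202,-.3109,.066),None)])
E
```

```text
[-0.5036, 0.3405, 2.1504, 3.8449, 0.182, -2.0159] [ 0.5204 -0.1997  0.2403] [[0.461, -0.687, 0.561], [-0.534, -0.72, -0.443], [0.709, -0.096, -0.699]]
[-0.0324, 0.1147, 0.1665] [-0.011, -0.0029, -0.0322] rows 5 -> [0.52, -0.311, 0.12]
[-0.0478, 0.0, 0.0478] [0.0, 0.0, 0.0] rows 2 -> [0.52, -0.311, 0.066]
```

>>> apply_moves(claw=[-1,-1,-1,-1,-1], travel=[[-0.0324,0.1147,0.1665],[-0.0324,0.1147,0.1665],[-0.0324,0.1147,0.1665],[-0.0324,0.1147,0.1665],[-0.0324,0.1147,0.1665]], turn=[[-0.011,-0.0029,-0.0322],[-0.011,-0.0029,-0.0322],[-0.011,-0.0029,-0.0322],[-0.011,-0.0029,-0.0322],[-0.011,-0.0029,-0.0322]])

```text
t: 21.37
tcp_pos: [0.5207, -0.3135, 0.1175]
tool_rot: [0.865, -0.324, 0.358, 0.133]
force: [-0.3, -0.0, -2.6]
finger_gap: 0.727
gripper_force: 56.5
```

>>> apply_moves(claw=[-1,-1,-1], travel=[[0,0,0],[0,0,0],[0,0,0]], turn=[[0,0,0],[0,0,0],[0,0,0]])

```text
t: 21.62
tcp_pos: [0.5207, -0.3106, 0.121]
tool_rot: [0.866, -0.323, 0.359, 0.134]
force: [1.0, 0.5, -0.4]
finger_gap: 0.726
gripper_force: 56.5
```

```bash
python3 - <<'E'
from h import *
st=manip.sense();print(st['q'].round(4).tolist(),st['tcp_pos'].round(4),Ro.from_quat(st['tool_rot']).as_matrix().round(3).tolist())
plan([((.5202,-.3109,.08),tool(-41,45,180)),((.5202,-.3109,.065),None)])
w,V,s=snap('wrist','w2')
E
```

```text
[-0.7261, 0.6621, 2.1368, 3.1224, 0.4433, -1.562] [ 0.5207 -0.3106  0.121 ] [[0.534, -0.655, 0.535], [-0.463, -0.756, -0.464], [0.708, 0.0, -0.707]]
[-0.0364, 0.0007, 0.0361] [-0.0003, -0.0002, 0.0004] rows 2 -> [0.52, -0.311, 0.08]
[-0.0133, -0.0, 0.0133] [0.0, 0.0, 0.0] rows 1 -> [0.52, -0.311, 0.065]
```

View pics/w2.png

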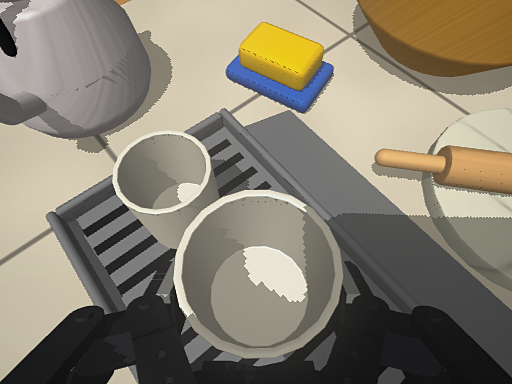

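Cup 2 at (258,280) is over the rack beside cup 3 at (165,180) with clear space, so I'm lowering it.

>>> apply_moves(claw=[-1,-1,-1,-1,-1], travel=[[-0.015,0.0007,0.015],[-0.03,0.0007,0.03],[-0.04,0.0007,0.04],[-0.046,0.0007,0.046],[-0.048,0.0007,0.048]], turn=[[0,0,0],[0,0,0],[0,0,0],[0,0,0],[0,0,0]])

```text
t: 22.08
tcp_pos: [0.5209, -0.3108, 0.0667]
tool_rot: [0.866, -0.322, 0.359, 0.134]
force: [0.4, 0.3, -1.7]
finger_gap: 0.732
gripper_force: 56.5
```

>>> apply_moves(claw=[-1,-1,-1], travel=[[0,0,0],[0,0,0],[0,0,0]], turn=[[0,0,0],[0,0,0],[0,0,0]])

```text
t: 22.33
tcp_pos: [0.5209, -0.3119, 0.0677]
tool_rot: [0.865, -0.323, 0.36, 0.135]
force: [-0.3, -1.0, -1.2]
finger_gap: 0.729
gripper_force: 56.5
```

>>> apply_moves(claw=[-1,-1,-1,-1], travel=[[-0.0012,0,0.0012],[-0.0026,0,0.0026],[-0.0026,0,0.0026],[-0.0026,0,0.0026]], turn=[[0,0,0],[0,0,0],[0,0,0],[0,0,0]])

```text
t: 22.67
tcp_pos: [0.5208, -0.3122, 0.064]
tool_rot: [0.865, -0.323, 0.359, 0.135]
force: [0.7, 1.1, -0.5]
finger_gap: 0.734
gripper_force: 56.5
```

>>> apply_moves(claw=[-0.2,0.5,1,1,1], travel=[[0,0,0],[0,0,0],[0,0,0],[0,0,0],[0,0,0]], turn=[[0,0,0],[0,0,0],[0,0,0],[0,0,0],[0,0,0]])

```text
t: 23.08
tcp_pos: [0.5205, -0.312, 0.0637]
tool_rot: [0.865, -0.323, 0.359, 0.135]
force: [-0.5, 0.5, 0.1]
finger_gap: 1.001
gripper_force: 0.0
```

>>> apply_moves(claw=[1,1,1,1,1], travel=[[0,0,-0.02],[0,0,-0.06],[0,0,-0.11],[0,0,-0.13],[0,0,-0.13]], turn=[[0,0,0],[0,0,0],[0,0,0],[0,0,0],[0,0,0]])

```text
t: 23.5
tcp_pos: [0.4626, -0.2612, 0.1387]
tool_rot: [0.866, -0.323, 0.358, 0.134]
force: [0.3, -0.6, -0.8]
finger_gap: 1.0
gripper_force: 0.0
```

```bash
python3 - <<'E'
from h import *
st=manip.sense();print(st['q'].round(4).tolist(),st['tcp_pos'].round(4))
p,W,s=snap('top','top5');print(cups(W,p,[(.6016,.361)],.07))
from kin import ik
c=np.array([.602,.361]);z=zt(22,45);G=np.r_[c,.05]
print(ik(G+.022*z,z,3.14),ik(G-.1*z,z,3.14))
plan([((.44,-.10,.25),tool(-20,40,180)),((.46,.20,.24),tool(12,42,180)),(G-.1*z,tool(22,45,180))])
E
```

```text
[-0.7309, 0.6119, 2.3166, 3.1208, 0.5722, -1.5661] [ 0.4626 -0.2612  0.1387]
[([0.6017, 0.3611], 81, np.float64(0.0301))]
(array([0.38 , 0.878, 1.867, 3.135, 0.389]), np.float64(0.0), array([0.422, 0.288, 0.244])) (array([0.38 , 0.668, 2.072, 3.133, 0.384]), np.float64(0.0), array([0.342, 0.256, 0.331]))
[-0.0113, -0.1338, -0.2096] [0.086, 0.0268, -0.0782] rows 5 -> [0.44, -0.1, 0.25]
[-0.0385, -0.1805, -0.0361] [0.0671, -0.0054, -0.0583] rows 4 -> [0.45, 0.05, 0.245]
[-0.0048, -0.1879, 0.0033] [0.0671, -0.0054, -0.0584] rows 4 -> [0.46, 0.2, 0.24]
[-0.0248, -0.1446, 0.1952] [0.0403, -0.0166, -0.0382] rows 5 -> [0.536, 0.335, 0.121]
```

```bash
python3 - <<'E'
from h import *
from kin import ik
wp=[((.50,-.22,.22),-36,45),((.55,.015,.25),-10,45),((.50,.26,.22),18,45)]
for p,az,a in wp: print(ik(np.array(p),zt(az,a),3.14))
z=zt(22,45);G=np.array([.602,.361,.05])
plan([(p,tool(az,a,180)) for p,az,a in wp]+[(G-.1*z,tool(22,45,180)),(G+.022*z,None)])
E
```

```text
(array([-0.613,  0.372,  2.208,  3.19 ,  0.223]), np.float64(0.0), array([ 0.33 , -0.097,  0.43 ]))
(array([-0.177,  0.297,  2.166,  3.127,  0.107]), np.float64(0.0), array([0.343, 0.051, 0.46 ]))
(array([0.261, 0.383, 2.174, 2.956, 0.204]), np.float64(0.0), array([0.3  , 0.195, 0.43 ]))
[0.0714, -0.0696, -0.0733] [0.0196, -0.0007, -0.0191] rows 3 -> [0.5, -0.22, 0.22]
[-0.0299, -0.1372, -0.0564] [0.0511, 0.0, -0.0511] rows 4 -> [0.525, -0.103, 0.235]
[-0.007, -0.1474, -0.0335] [0.051, 0.0, -0.051] rows 4 -> [0.55, 0.015, 0.25]
[-0.0538, -0.1454, -0.0273] [0.055, 0.0, -0.055] rows 4 -> [0.525, 0.137, 0.235]
[-0.0277, -0.1549, -0.0012] [0.055, 0.0, -0.055] rows 4 -> [0.5, 0.26, 0.22]
[-0.0368, -0.0745, 0.1387] [0.0157, 0.0, -0.0157] rows 4 -> [0.536, 0.335, 0.121]
[0.0, -0.0001, 0.1525] [0.0, 0.0, 0.0] rows 4 -> [0.616, 0.367, 0.034]
```

```bash
python3 - <<'E'
from h import *
from kin import ik
wp=[((.50,-.22,.21),-36,40),((.55,.015,.22),-10,35),((.50,.26,.20),19,40)]
for p,az,a in wp: print(ik(np.array(p),zt(az,a),3.14))
z=zt(22,45);G=np.array([.602,.361,.05])
plan([(p,tool(az,a,180)) for p,az,a in wp]+[(G-.1*z,tool(22,45,180))])
E
```

```text
(array([-0.612,  0.445,  2.277,  3.17 ,  0.453]), np.float64(0.0), array([ 0.316, -0.086,  0.401]))
(array([-0.177,  0.474,  2.317,  3.138,  0.61 ]), np.float64(0.0), array([0.311, 0.057, 0.39 ]))
(array([0.246, 0.48 , 2.255, 2.996, 0.469]), np.float64(0.0), array([0.285, 0.186, 0.391]))
[0.0625, -0.0696, -0.0645] [0.0204, 0.0271, -0.0182] rows 3 -> [0.5, -0.22, 0.21]
[-0.0344, -0.1372, -0.0508] [0.0573, 0.0136, -0.044] rows 4 -> [0.525, -0.102, 0.215]
[-0.0131, -0.1474, -0.026] [0.0573, 0.0137, -0.044] rows 4 -> [0.55, 0.015, 0.22]
[-0.0431, -0.1454, -0.0399] [0.064, -0.0136, -0.049] rows 4 -> [0.525, 0.137, 0.21]
[-0.0209, -0.1552, -0.008] [0.0639, -0.0136, -0.0491] rows 4 -> [0.5, 0.26, 0.2]
[-0.0287, -0.0732, 0.1199] [0.0123, -0.0278, -0.0112] rows 3 -> [0.536, 0.335, 0.121]
```

>>> apply_moves(claw=[1,1,1,1], travel=[[0.0625,-0.0696,-0.0645],[0.0625,-0.0696,-0.0645],[0.0625,-0.0696,-0.0645],[0.0625,-0.0696,-0.0645]], turn=[[0.0204,0.0271,-0.0182],[0.0204,0.0271,-0.0182],[0.0204,0.0271,-0.0182],[0.0204,0.0271,-0.0182]])

```text
t: 23.88
tcp_pos: [0.5035, -0.2209, 0.2116]
tool_rot: [0.861, -0.279, 0.405, 0.131]
force: [-0.2, 0.1, 0.4]
finger_gap: 0.998
gripper_force: 0.0
```

>>> apply_moves(claw=[1,1,1,1,1], travel=[[-0.0344,-0.1372,-0.0508],[-0.0344,-0.1372,-0.0508],[-0.0344,-0.1372,-0.0508],[-0.0344,-0.1372,-0.0508],[-0.0344,-0.1372,-0.0508]], turn=[[0.0573,0.0136,-0.044],[0.0573,0.0136,-0.044],[0.0573,0.0136,-0.044],[0.0573,0.0136,-0.044],[0.0573,0.0136,-0.044]])

```text
t: 24.3
tcp_pos: [0.5264, -0.1008, 0.2124]
tool_rot: [0.88, -0.178, 0.433, 0.084]
force: [0.7, -0.4, -0.1]
finger_gap: 1.004
gripper_force: 0.0
```

>>> apply_moves(claw=[1,1,1,1,1], travel=[[-0.0131,-0.1474,-0.026],[-0.0131,-0.1474,-0.026],[-0.0131,-0.1474,-0.026],[-0.0131,-0.1474,-0.026],[-0.0131,-0.1474,-0.026]], turn=[[0.0573,0.0137,-0.044],[0.0573,0.0137,-0.044],[0.0573,0.0137,-0.044],[0.0573,0.0137,-0.044],[0.0573,0.0137,-0.044]])

```text
t: 24.72
tcp_pos: [0.5516, 0.0154, 0.2182]
tool_rot: [0.884, -0.076, 0.46, 0.039]
force: [0.0, -0.3, 0.1]
finger_gap: 0.999
gripper_force: 0.0
```

>>> apply_moves(claw=[1,1,1,1,1], travel=[[-0.0431,-0.1454,-0.0399],[-0.0431,-0.1454,-0.0399],[-0.0431,-0.1454,-0.0399],[-0.0431,-0.1454,-0.0399],[-0.0431,-0.1454,-0.0399]], turn=[[0.064,-0.0136,-0.049],[0.064,-0.0136,-0.049],[0.064,-0.0136,-0.049],[0.064,-0.0136,-0.049],[0.064,-0.0136,-0.049]])

```text
t: 25.13
tcp_pos: [0.5256, 0.1369, 0.2084]
tool_rot: [0.897, 0.036, 0.441, -0.015]
force: [-0.2, 0.1, -0.5]
finger_gap: 1.001
gripper_force: 0.0
```

>>> apply_moves(claw=[1,1,1,1,1], travel=[[-0.0209,-0.1552,-0.008],[-0.0209,-0.1552,-0.008],[-0.0209,-0.1552,-0.008],[-0.0209,-0.1552,-0.008],[-0.0209,-0.1552,-0.008]], turn=[[0.0639,-0.0136,-0.0491],[0.0639,-0.0136,-0.0491],[0.0639,-0.0136,-0.0491],[0.0639,-0.0136,-0.0491],[0.0639,-0.0136,-0.0491]])

```text
t: 25.55
tcp_pos: [0.5018, 0.2586, 0.199]
tool_rot: [0.894, 0.148, 0.417, -0.07]
force: [-0.7, 0.0, 0.3]
finger_gap: 1.0
gripper_force: 0.0
```

>>> apply_moves(claw=[1,1,1], travel=[[0,0,0],[0,0,0],[0,0,0]], turn=[[0,0,0],[0,0,0],[0,0,0]])

```text
t: 25.8
tcp_pos: [0.502, 0.2565, 0.199]
tool_rot: [0.895, 0.147, 0.417, -0.069]
force: [-0.9, -0.3, 0.2]
finger_gap: 0.999
gripper_force: 0.0
```

```bash
python3 - <<'E'
from h import *
st=manip.sense();print(st['q'].round(4).tolist(),st['tcp_pos'].round(4))
p,W,s=snap('top','top6');c=cups(W,p,[(.6016,.361)],.07);print(c)
z=W[...,2]
m=(abs(z-.103)<.006)&(W[...,0]>.35)&(W[...,0]<.67)&(W[...,1]<-.2)&(W[...,1]>-.41)
n,l,a,ce=cv2.connectedComponentsWithStats(m.astype(np.uint8))
for i in range(1,n):
    if a[i,4]>15:
        q=W[l==i][:,:2];print(a[i,4],np.linalg.lstsq(np.c_[2*q,np.ones(len(q))],(q**2).sum(1),rcond=None)[0][:2])
cv2.imwrite('pics/g.png',cv2.cvtColor(cv2.resize(p[70:250,120:400],None,fx=2.8,fy=2.8),cv2.COLOR_RGB2BGR))
z=zt(22,45);G=np.array([*c[0][0],.05])
plan([(G-.1*z,tool(22,45,180)),(G+.022*z,None)])
E
```

```text
[0.2372, 0.483, 2.255, 2.99, 0.4708, -1.4917] [0.502  0.2565 0.199 ]
[([0.6016, 0.361], 86, np.float64(0.03))]
37 [ 0.61035693 -0.30423183]
47 [ 0.61066075 -0.30503484]
85 [ 0.51174919 -0.30365853]
[-0.0289, -0.0782, 0.1179] [0.0132, -0.0275, -0.0126] rows 3 -> [0.536, 0.335, 0.121]
[-0.0, -0.0, 0.1525] [0.0, 0.0, 0.0] rows 4 -> [0.616, 0.367, 0.034]
```

View pics/g.png

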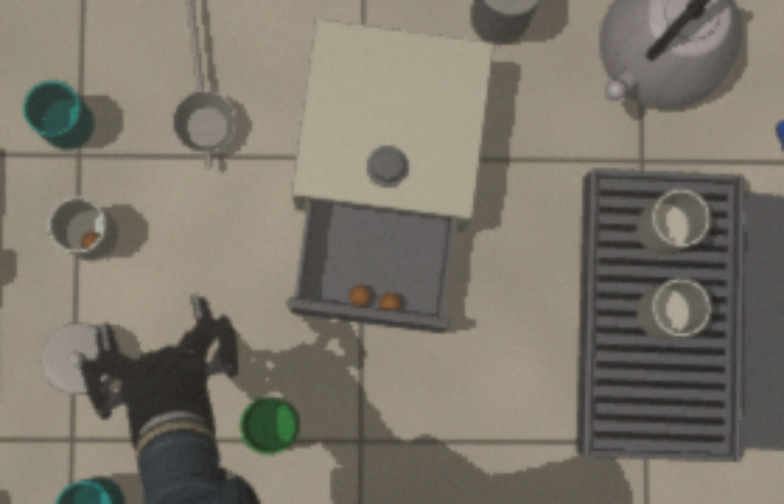

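Both nuts lie in the drawer at (375,298), and two cups stand in the rack at (682,218) and (682,307). Cup 1 is still at (78,226), so it's next.

>>> apply_moves(claw=[1,1,1,1,1], travel=[[-0.0289,-0.0782,0.1179],[-0.0289,-0.0782,0.1179],[-0.0289,-0.0782,0.1179],[-0.0289,-0.0782,0.1179],[-0.0289,-0.0782,0.1179]], turn=[[0.0132,-0.0275,-0.0126],[0.0132,-0.0275,-0.0126],[0.0132,-0.0275,-0.0126],[0.0132,-0.0275,-0.0126],[0.0132,-0.0275,-0.0126]])

```text
t: 26.27
tcp_pos: [0.5348, 0.3366, 0.1191]
tool_rot: [0.907, 0.178, 0.375, -0.074]
force: [0.2, 0.3, 0.1]
finger_gap: 0.999
gripper_force: 0.0
```

>>> apply_moves(claw=[1,1], travel=[[0,0,0],[0,0,0]], turn=[[0,0,0],[0,0,0]])

```text
t: 26.43
tcp_pos: [0.5343, 0.3357, 0.1216]
tool_rot: [0.907, 0.178, 0.376, -0.074]
force: [0.4, 0.5, 0.1]
finger_gap: 1.002
gripper_force: 0.0
```

```bash
python3 - <<'E'
from h import *
st=manip.sense();print(st['q'].round(4).tolist(),st['tcp_pos'].round(4))
p,W,s=snap('top','top6');c=cups(W,p,[(.6016,.361)],.07);print(c)
w,V,s=snap('wrist','w3')
z=zt(22,45);G=np.array([*c[0][0],.05])
plan([(G+.022*z,tool(22,45,180))])
E
```

```text
[0.3828, 0.6661, 2.0745, 3.1343, 0.3847, -1.567] [0.5343 0.3357 0.1216]
[([0.6015, 0.361], 91, np.float64(0.0301))]
[-0.0007, 0.0027, 0.1543] [-0.0007, -0.0004, 0.0007] rows 4 -> [0.616, 0.367, 0.034]
```

View pics/w3.png

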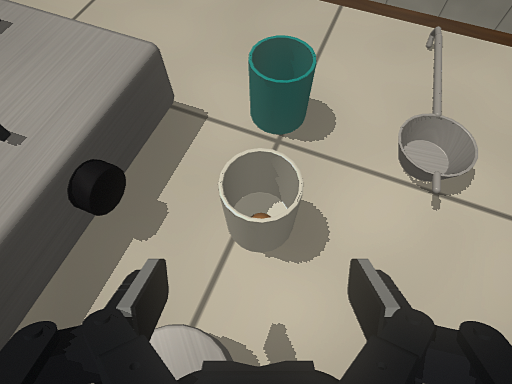

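Cup 1 is centred at (260,190) with one nut, and the teal cup and hob are clear of the fingers. Grasping and lifting.

>>> apply_moves(claw=[1,1,1,1,1], travel=[[-0.0007,0.0027,0.045],[-0.0007,0.0027,0.09],[-0.0007,0.0027,0.13],[-0.0007,0.0027,0.154],[-0.0007,0.0027,0.154]], turn=[[-0.0007,0,0],[-0.0007,0,0],[-0.0007,0,0],[-0.0007,0,0],[-0.0007,0,0]])

```text
t: 26.95
tcp_pos: [0.6182, 0.3678, 0.0322]
tool_rot: [0.906, 0.177, 0.377, -0.073]
force: [0.4, 0.6, 0.2]
finger_gap: 1.004
gripper_force: 0.0
```

>>> apply_moves(claw=[1,-1,-1,-1,-1], travel=[[0,0,0],[0,0,0],[0,0,0],[0,0,0],[0,0,0]], turn=[[0,0,0],[0,0,0],[0,0,0],[0,0,0],[0,0,0]], newtons=50)

```text
t: 27.37
tcp_pos: [0.6151, 0.3678, 0.0349]
tool_rot: [0.906, 0.178, 0.376, -0.073]
force: [-4.6, -2.7, 5.9]
finger_gap: 0.721
gripper_force: 54.9
```

>>> apply_moves(claw=[-1,-1,-1,-1,-1], travel=[[0,0,0],[0.02,0,-0.02],[0.05,0,-0.05],[0.09,0,-0.09],[0.13,0,-0.13]], turn=[[0,0,0],[0,0,0],[0,0,0],[0,0,0],[0,0,0]])

```text
t: 27.78
tcp_pos: [0.6138, 0.3676, 0.1729]
tool_rot: [0.907, 0.178, 0.374, -0.072]
force: [1.3, 0.7, -0.9]
finger_gap: 0.722
gripper_force: 55.5
```

>>> apply_moves(claw=[-1,-1,-1], travel=[[0.01,0,-0.01],[0.01,0,-0.01],[0.01,0,-0.01]], turn=[[0,0,0],[0,0,0],[0,0,0]])

```text
t: 28.03
tcp_pos: [0.6146, 0.3681, 0.185]
tool_rot: [0.907, 0.178, 0.376, -0.073]
force: [0.2, -0.1, -1.5]
finger_gap: 0.722
gripper_force: 55.6
```

```bash
python3 - <<'E'
from h import *
from kin import ik
st=manip.sense();print(st['q'].round(4).tolist(),st['tcp_pos'].round(4),st['finger_gap'])
w,V,s=snap('wrist','w4')
print(ik(np.array([.56,.20,.22]),zt(8,35),3.14))
z=zt(-8,15);G=np.array([.590,.052,.185])
plan([((.56,.20,.22),tool(8,35,180)),(G+.022*z+[0,0,.01],tool(-8,15,180))])
E
```

```text
[0.3834, 0.5854, 1.8347, 3.1175, 0.0635, -1.5509] [0.6146 0.3681 0.185 ] 0.7221985628562712
(array([0.166, 0.49 , 2.207, 3.186, 0.516]), np.float64(0.0), array([0.319, 0.166, 0.39 ]))
[-0.0681, 0.1687, -0.1323] [-0.06, 0.0564, 0.0513] rows 5 -> [0.56, 0.2, 0.22]
[-0.0102, 0.1958, 0.0522] [-0.081, 0.1104, 0.0377] rows 5 -> [0.611, 0.049, 0.189]
```

>>> apply_moves(claw=[-1,-1,-1,-1,-1], travel=[[-0.0681,0.1687,-0.1323],[-0.0681,0.1687,-0.1323],[-0.0681,0.1687,-0.1323],[-0.0681,0.1687,-0.1323],[-0.0681,0.1687,-0.1323]], turn=[[-0.06,0.0564,0.0513],[-0.06,0.0564,0.0513],[-0.06,0.0564,0.0513],[-0.06,0.0564,0.0513],[-0.06,0.0564,0.0513]])

```text
t: 28.5
tcp_pos: [0.557, 0.2, 0.2166]
tool_rot: [0.886, 0.062, 0.457, -0.033]
force: [1.2, -0.4, -1.4]
finger_gap: 0.722
gripper_force: 55.6
```

>>> apply_moves(claw=[-1,-1], travel=[[0,0,0],[0,0,0]], turn=[[0,0,0],[0,0,0]])

```text
t: 28.67
tcp_pos: [0.5601, 0.1983, 0.2184]
tool_rot: [0.886, 0.06, 0.46, -0.032]
force: [0.1, 0.4, -0.4]
finger_gap: 0.718
gripper_force: 55.7
```

```bash
python3 - <<'E'
from h import *
st=manip.sense();print(st['q'].round(4).tolist(),st['tcp_pos'].round(4),st['finger_gap'])
z=zt(-8,15);G=np.array([.590,.052,.185])
plan([((.56,.18,.22),tool(6,35,180)),(G+.022*z+[0,0,.01],tool(-8,15,180))])
E
```

```text
[0.1637, 0.4932, 2.2075, 3.1868, 0.517, -1.5936] [0.5601 0.1983 0.2184] 0.7177744627230358
[-0.0002, 0.0227, -0.0037] [-0.0083, 0.0007, 0.0056] rows 1 -> [0.56, 0.18, 0.22]
[-0.0048, 0.1694, 0.06] [-0.0708, 0.1106, 0.033] rows 4 -> [0.611, 0.049, 0.189]
```

>>> apply_moves(claw=[-1,-1], travel=[[0,0.0227,-0.0037],[0,0.0227,-0.0037]], turn=[[-0.0083,0.0007,0.0056],[-0.0083,0.0007,0.0056]])

```text
t: 28.83
tcp_pos: [0.5616, 0.1817, 0.2212]
tool_rot: [0.885, 0.047, 0.463, -0.025]
force: [-0.3, -1.1, -1.2]
finger_gap: 0.72
gripper_force: 55.6
```

>>> apply_moves(claw=[-1,-1,-1,-1,-1], travel=[[-0.0048,0.1694,0.06],[-0.0048,0.1694,0.06],[-0.0048,0.1694,0.06],[-0.0048,0.1694,0.06],[-0.0048,0.1694,0.06]], turn=[[-0.0708,0.1106,0.033],[-0.0708,0.1106,0.033],[-0.0708,0.1106,0.033],[-0.0708,0.1106,0.033],[-0.0708,0.1106,0.033]])

```text
t: 29.25
tcp_pos: [0.6144, 0.0504, 0.1882]
tool_rot: [0.79, -0.055, 0.609, 0.042]
force: [0.6, 1.1, -2.9]
finger_gap: 0.721
gripper_force: 55.5
```

>>> apply_moves(claw=[-1,-1,-1], travel=[[0,0,0],[0,0,0],[-0.01,0,0.003]], turn=[[0,0,0],[0,0,0],[0,0,0]])

```text
t: 29.5
tcp_pos: [0.6137, 0.0533, 0.1847]
tool_rot: [0.789, -0.053, 0.61, 0.04]
force: [-0.4, -0.1, -1.1]
finger_gap: 0.719
gripper_force: 55.6
```

Same roll pour as before.

>>> apply_moves(claw=[-1,-1,-1,-1,-1], travel=[[0,0.002,-0.005],[0,0.002,-0.005],[0,0.002,-0.005],[0,0.002,-0.005],[0,0.002,-0.005]], turn=[[0,0,0.033],[0,0,0.066],[0,0,0.1],[0,0,0.133],[0,0,0.1667]])

```text
t: 29.92
tcp_pos: [0.6096, 0.0528, 0.1861]
tool_rot: [0.748, -0.257, 0.599, -0.121]
force: [-0.2, -0.2, -1.8]
finger_gap: 0.722
gripper_force: 55.6
```

>>> apply_moves(claw=[-1,-1,-1,-1,-1], travel=[[0,0,0],[0,0,0],[0,0,0],[0,0,0],[0,0,0]], turn=[[0,0,0.033],[0,0,0.066],[0,0,0.1],[0,0,0.133],[0,0,0.1667]])

```text
t: 30.33
tcp_pos: [0.6096, 0.0528, 0.1862]
tool_rot: [0.656, -0.442, 0.548, -0.272]
force: [-0.5, -0.6, -2.0]
finger_gap: 0.719
gripper_force: 55.6
```

>>> apply_moves(claw=[-1,-1,-1,-1,-1], travel=[[0,0,0],[0,0,0],[0,0,0],[0,0,0],[0,0,0]], turn=[[0,0,0.03],[0,0,0.06],[0,0,0.09],[0,0,0.12],[0,0,0.14]])

```text
t: 30.75
tcp_pos: [0.6096, 0.0528, 0.1862]
tool_rot: [-0.544, 0.574, -0.475, 0.385]
force: [0.6, -0.2, -1.1]
finger_gap: 0.712
gripper_force: 55.7
```

>>> apply_moves(claw=[-1,-1,-1,-1,-1], travel=[[0,0,0],[0,0,0],[0,0,0],[0,0,0],[0,0,0]], turn=[[0,0,0.025],[0,0,0.05],[0,0,0.075],[0,0,0.1],[0,0,0.125]])

```text
t: 31.17
tcp_pos: [0.6096, 0.0528, 0.1863]
tool_rot: [-0.422, 0.669, -0.391, 0.47]
force: [0.1, -0.5, -2.1]
finger_gap: 0.721
gripper_force: 55.7
```

>>> apply_moves(claw=[-1,-1,-1,-1,-1], travel=[[0,0,0],[0,0,0],[0,0,0],[0,0,0],[0,0,0]], turn=[[0,0,0.025],[0,0,0.05],[0,0,0.075],[0,0,0.1],[0,0,0.125]])

```text
t: 31.58
tcp_pos: [0.6096, 0.0528, 0.1863]
tool_rot: [-0.283, 0.739, -0.292, 0.538]
force: [0.8, 0.6, -1.4]
finger_gap: 0.717
gripper_force: 55.7
```

>>> apply_moves(claw=[-1,-1,-1,-1,-1], travel=[[0,0,0],[0,0,0],[0,0,0],[0,0,0],[0,0,0]], turn=[[0,0,0.03],[0,0,0.06],[0,0,0.09],[0,0,0.12],[0,0,0.15]])

```text
t: 32.0
tcp_pos: [0.6096, 0.0528, 0.1863]
tool_rot: [-0.102, 0.784, -0.158, 0.591]
force: [-0.1, -0.5, -1.5]
finger_gap: 0.721
gripper_force: 55.7
```

>>> apply_moves(claw=[-1,-1,-1,-1,-1], travel=[[0,0,0],[0,0,0],[0,0,0],[0,0,0],[0,0,0]], turn=[[0,0,0],[0,0,0],[0,0,0],[0,0,0],[0,0,0]])

```text
t: 32.42
tcp_pos: [0.6095, 0.0508, 0.1851]
tool_rot: [-0.103, 0.785, -0.16, 0.59]
force: [0.3, -0.1, -1.7]
finger_gap: 0.718
gripper_force: 55.6
```

```bash
python3 - <<'E'
from h import *
st=manip.sense();print(st['q'].round(4).tolist(),st['tcp_pos'].round(4))
w,V,_=snap('wrist','w5')
def brown(p): 
    h=cv2.cvtColor(p,cv2.COLOR_RGB2HSV);return (h[...,0]<16)&(h[...,1]>120)&(h[...,2]>60)
m=brown(w);print('brown in cup view',m[180:384,150:360].sum())
from kin import ik
C=np.array([.412,-.299]);az=-47
z=zt(az,45);T=np.r_[C+.0135*np.array([np.cos(np.radians(az)),np.sin(np.radians(az))]),.066];print(T)
for q in (T,T+[0,0,.06],T+[0,0,.12],(.50,-.15,.23)): print(ik(np.array(q),z,3.14))
plan([((.57,.0,.24),tool(-20,25,270)),((.50,-.2,.22),tool(-36,38,180)),(T+[0,0,.06],tool(az,45,180)),(T,None)])
E
```

```text
[-0.0669, 0.8914, 2.3145, 3.2087, 1.3793, 1.1788] [0.6095 0.0508 0.1851]
brown in cup view 641
[ 0.42120698 -0.30887327  0.066     ]
(array([-0.865,  0.865,  2.367,  3.1  ,  0.876]), np.float64(0.0), array([ 0.278, -0.155,  0.276]))
(array([-0.865,  0.659,  2.35 ,  3.089,  0.653]), np.float64(0.0), array([ 0.278, -0.155,  0.336]))
(array([-0.865,  0.457,  2.305,  3.061,  0.406]), np.float64(0.0), array([ 0.278, -0.155,  0.396]))
(array([-0.307,  0.357,  2.167,  4.453,  0.368]), np.float64(0.0), array([0.357, 0.003, 0.44 ]))
[-0.0126, -0.0429, -0.0283] [-0.0064, 0.0447, -0.1742] rows 5 -> [0.59, 0.025, 0.212]
[0.0153, -0.0416, -0.0289] [-0.0064, 0.0448, -0.1742] rows 5 -> [0.57, 0.0, 0.24]
[0.0883, 0.0071, 0.0045] [-0.0379, 0.0011, -0.1495] rows 5 -> [0.547, -0.067, 0.233]
[0.0756, 0.0456, 0.008] [-0.0378, 0.0011, -0.1496] rows 5 -> [0.523, -0.133, 0.227]
[0.047, 0.0736, 0.0154] [-0.0379, 0.001, -0.1496] rows 5 -> [0.5, -0.2, 0.22]
[-0.0924, 0.1679, 0.0726] [-0.0458, -0.0387, 0.0406] rows 5 -> [0.421, -0.309, 0.126]
[-0.053, 0.0, 0.0531] [-0.0, 0.0, 0.0] rows 2 -> [0.421, -0.309, 0.066]
```

```bash
python3 - <<'E'
import cv2,numpy as np
p=cv2.imread('pics/w5.png');h=cv2.cvtColor(p,cv2.COLOR_BGR2HSV);m=(h[...,0]<16)&(h[...,1]>120)&(h[...,2]>60)
v,u=np.mgrid[:384,:512];d=np.hypot(u-256,v-275)
print([int((m&(d<r)).sum()) for r in(40,60,75,90,120)])
E
```

```text
[0, 0, 0, 409, 686]
```

Cup 1 shows no brown inside, so it is empty. On to the near end of the rack.

>>> apply_moves(claw=[-1,-1,-1,-1,-1], travel=[[-0.0126,-0.0429,-0.0283],[-0.0126,-0.0429,-0.0283],[-0.0126,-0.0429,-0.0283],[-0.0126,-0.0429,-0.0283],[-0.0126,-0.0429,-0.0283]], turn=[[-0.0064,0.0447,-0.1742],[-0.0064,0.0447,-0.1742],[-0.0064,0.0447,-0.1742],[-0.0064,0.0447,-0.1742],[-0.0064,0.0447,-0.1742]])

```text
t: 32.88
tcp_pos: [0.5896, 0.0248, 0.213]
tool_rot: [-0.307, 0.768, -0.314, 0.466]
force: [-0.1, 0.4, -1.3]
finger_gap: 0.723
gripper_force: 55.8
```

>>> apply_moves(claw=[-1,-1,-1,-1,-1], travel=[[0.0153,-0.0416,-0.0289],[0.0153,-0.0416,-0.0289],[0.0153,-0.0416,-0.0289],[0.0153,-0.0416,-0.0289],[0.0153,-0.0416,-0.0289]], turn=[[-0.0064,0.0448,-0.1742],[-0.0064,0.0448,-0.1742],[-0.0064,0.0448,-0.1742],[-0.0064,0.0448,-0.1742],[-0.0064,0.0448,-0.1742]])

```text
t: 33.3
tcp_pos: [0.5698, -0.0004, 0.2405]
tool_rot: [-0.485, 0.69, -0.441, 0.307]
force: [1.1, -0.2, -2.2]
finger_gap: 0.719
gripper_force: 55.8
```

>>> apply_moves(claw=[-1,-1,-1,-1,-1], travel=[[0.0883,0.0071,0.0045],[0.0883,0.0071,0.0045],[0.0883,0.0071,0.0045],[0.0883,0.0071,0.0045],[0.0883,0.0071,0.0045]], turn=[[-0.0379,0.0011,-0.1495],[-0.0379,0.0011,-0.1495],[-0.0379,0.0011,-0.1495],[-0.0379,0.0011,-0.1495],[-0.0379,0.0011,-0.1495]])

```text
t: 33.72
tcp_pos: [0.5469, -0.0679, 0.2343]
tool_rot: [0.647, -0.585, 0.46, -0.167]
force: [0.1, 0.1, -0.7]
finger_gap: 0.723
gripper_force: 55.9
```

>>> apply_moves(claw=[-1,-1,-1,-1,-1], travel=[[0.0756,0.0456,0.008],[0.0756,0.0456,0.008],[0.0756,0.0456,0.008],[0.0756,0.0456,0.008],[0.0756,0.0456,0.008]], turn=[[-0.0378,0.0011,-0.1496],[-0.0378,0.0011,-0.1496],[-0.0378,0.0011,-0.1496],[-0.0378,0.0011,-0.1496],[-0.0378,0.0011,-0.1496]])

```text
t: 34.13
tcp_pos: [0.5235, -0.1338, 0.227]
tool_rot: [0.773, -0.445, 0.452, -0.017]
force: [0.9, 0.3, -1.7]
finger_gap: 0.721
gripper_force: 55.9
```

>>> apply_moves(claw=[-1,-1,-1,-1,-1], travel=[[0.047,0.0736,0.0154],[0.047,0.0736,0.0154],[0.047,0.0736,0.0154],[0.047,0.0736,0.0154],[0.047,0.0736,0.0154]], turn=[[-0.0379,0.001,-0.1496],[-0.0379,0.001,-0.1496],[-0.0379,0.001,-0.1496],[-0.0379,0.001,-0.1496],[-0.0379,0.001,-0.1496]])

```text
t: 34.55
tcp_pos: [0.4998, -0.1997, 0.2195]
tool_rot: [0.855, -0.279, 0.417, 0.135]
force: [-0.4, 0.4, -1.6]
finger_gap: 0.72
gripper_force: 55.9
```

>>> apply_moves(claw=[-1,-1,-1], travel=[[0,0,0],[0,0,0],[0,0,0]], turn=[[0,0,0],[0,0,0],[0,0,0]])

```text
t: 34.8
tcp_pos: [0.4998, -0.1995, 0.2195]
tool_rot: [0.855, -0.279, 0.417, 0.134]
force: [0.2, 0.8, -1.8]
finger_gap: 0.717
gripper_force: 55.9
```

```bash
python3 - <<'E'
from h import *
st=manip.sense();print(st['q'].round(4).tolist(),st['tcp_pos'].round(4),Ro.from_quat(st['tool_rot']).as_matrix().round(3).tolist())
az=-47;T=np.array([.4212,-.3089,.066])
plan([(T+[0,0,.10],tool(az,45,180)),(T+[0,0,.03],None)])
E
```

```text
[-0.5567, 0.435, 2.3031, 3.2557, 0.5048, -1.6236] [ 0.4998 -0.1995  0.2195] [[0.497, -0.588, 0.638], [-0.365, -0.809, -0.462], [0.787, -0.003, -0.616]]
[-0.0516, 0.1685, 0.0417] [-0.0462, -0.0384, 0.0396] rows 4 -> [0.421, -0.309, 0.166]
[-0.0619, 0.0, 0.0619] [0.0, 0.0, 0.0] rows 2 -> [0.421, -0.309, 0.096]
```

>>> apply_moves(claw=[-1,-1,-1,-1,-1], travel=[[-0.0516,0.1685,0.0417],[-0.0516,0.1685,0.0417],[-0.0516,0.1685,0.0417],[-0.0516,0.1685,0.0417],[-0.0516,0.1685,0.0417]], turn=[[-0.0462,-0.0384,0.0396],[-0.0462,-0.0384,0.0396],[-0.0462,-0.0384,0.0396],[-0.0462,-0.0384,0.0396],[-0.0462,-0.0384,0.0396]])

```text
t: 35.22
tcp_pos: [0.4189, -0.3138, 0.1649]
tool_rot: [0.846, -0.372, 0.35, 0.154]
force: [-0.2, -0.5, -2.2]
finger_gap: 0.718
gripper_force: 55.9
```

>>> apply_moves(claw=[-1,-1,-1,-1,-1], travel=[[0,0,0],[-0.02,0,0.02],[-0.045,0,0.045],[-0.06,0,0.06],[-0.06,0,0.06]], turn=[[0,0,0],[0,0,0],[0,0,0],[0,0,0],[0,0,0]])

```text
t: 35.63
tcp_pos: [0.4214, -0.3081, 0.0954]
tool_rot: [0.849, -0.368, 0.349, 0.152]
force: [-0.2, 0.3, -1.2]
finger_gap: 0.717
gripper_force: 55.9
```

>>> apply_moves(claw=[-1,-1], travel=[[0,0,0],[0,0,0]], turn=[[0,0,0],[0,0,0]])

```text
t: 35.8
tcp_pos: [0.422, -0.3091, 0.0998]
tool_rot: [0.847, -0.367, 0.352, 0.154]
force: [-0.5, 0.6, -1.2]
finger_gap: 0.719
gripper_force: 55.9
```

```bash
python3 - <<'E'
from h import *
st=manip.sense();print(st['q'].round(4).tolist(),st['tcp_pos'].round(4),Ro.from_quat(st['tool_rot']).as_matrix().round(3).tolist())
az=-47;T=np.array([.4212,-.3089,.0655])
plan([(T,tool(az,45,180))])
E
```

```text
[-0.864, 0.751, 2.3605, 3.0964, 0.7577, -1.572] [ 0.422  -0.3091  0.0998] [[0.483, -0.73, 0.483], [-0.514, -0.684, -0.518], [0.709, 0.002, -0.705]]
[-0.0309, 0.0005, 0.0297] [-0.0, -0.0008, 0.001] rows 1 -> [0.421, -0.309, 0.066]
```

>>> apply_moves(claw=[-1,-1,-1,-1,-1], travel=[[-0.01,0,0.01],[-0.02,0,0.019],[-0.026,0,0.025],[-0.029,0,0.028],[-0.03,0,0.029]], turn=[[0,0,0],[0,0,0],[0,0,0],[0,0,0],[0,0,0]])

```text
t: 36.22
tcp_pos: [0.4212, -0.3096, 0.0659]
tool_rot: [0.847, -0.367, 0.352, 0.154]
force: [-0.1, -0.5, -1.2]
finger_gap: 0.717
gripper_force: 56.0
```

>>> apply_moves(claw=[-1,-1,-1], travel=[[0,0,0],[0,0,0],[0,0,0]], turn=[[0,0,0],[0,0,0],[0,0,0]])

```text
t: 36.47
tcp_pos: [0.4208, -0.3096, 0.066]
tool_rot: [0.847, -0.368, 0.351, 0.154]
force: [0.8, -0.3, -1.3]
finger_gap: 0.721
gripper_force: 56.0
```

>>> apply_moves(claw=[-1,-1,0.2,1,1], travel=[[-0.001,0,0.001],[-0.001,0,0.001],[-0.001,0,0.001],[-0.001,0,0.001],[-0.001,0,0.001]], turn=[[0,0,0],[0,0,0],[0,0,0],[0,0,0],[0,0,0]])

```text
t: 36.88
tcp_pos: [0.4208, -0.3096, 0.0642]
tool_rot: [0.847, -0.368, 0.351, 0.154]
force: [0.1, 0.4, -0.4]
finger_gap: 0.973
gripper_force: 0.0
```

>>> apply_moves(claw=[1,1,1,1,1], travel=[[0,0,0],[0.01,0,-0.03],[0.03,0,-0.07],[0.06,0,-0.11],[0.08,0,-0.14]], turn=[[0,0,0],[0,0,0],[0,0,0],[0,0,0],[0,0,0]])

```text
t: 37.3
tcp_pos: [0.3968, -0.2834, 0.1898]
tool_rot: [0.848, -0.368, 0.35, 0.153]
force: [1.7, -0.2, 0.0]
finger_gap: 1.002
gripper_force: 0.0
```

>>> apply_moves(claw=[1,1], travel=[[0,0,0],[0,0,0]], turn=[[0,0,0],[0,0,0]])

```text
t: 37.47
tcp_pos: [0.3981, -0.2846, 0.1914]
tool_rot: [0.846, -0.367, 0.353, 0.155]
force: [0.6, -0.1, -0.6]
finger_gap: 0.998
gripper_force: 0.0
```

```bash
python3 - <<'E'
from h import *
from kin import ik
st=manip.sense();print(st['q'].round(4).tolist(),st['tcp_pos'].round(4))
p,W,s=snap('top','top7')
z=W[...,2]
m=(abs(z-.103)<.006)&(W[...,0]>.35)&(W[...,0]<.67)&(W[...,1]<-.2)&(W[...,1]>-.41)
n,l,a,ce=cv2.connectedComponentsWithStats(m.astype(np.uint8))
for i in range(1,n):
    if a[i,4]>15:
        q=W[l==i][:,:2];print(a[i,4],np.linalg.lstsq(np.c_[2*q,np.ones(len(q))],(q**2).sum(1),rcond=None)[0][:2])
h=cv2.cvtColor(p,cv2.COLOR_RGB2HSV);b=(h[...,0]<16)&(h[...,1]>120)&(h[...,2]>60)&(W[...,2]<.1)&(W[...,0]>.3)
n,l,a,ce=cv2.connectedComponentsWithStats(b.astype(np.uint8))
print([(a[i,4],W[l==i].mean(0).round(3).tolist()) for i in range(1,n) if a[i,4]>4])
cv2.imwrite('pics/i.png',cv2.cvtColor(cv2.resize(p[70:250,120:400],None,fx=2.8,fy=2.8),cv2.COLOR_RGB2BGR))
# box front edges
for q in((.43,.049,.2),(.43,.049,.057),(.61,.025,.057)): print(ik(np.array(q),zt(-8,90),0))
plan([((.43,-.10,.24),tool(-30,75,180)),((.43,.049,.2),tool(-7.6,90,180)),((.43,.049,.057),None)])
E
```

```text
[-0.8714, 0.4349, 2.3857, 3.0646, 0.4719, -1.5407] [ 0.3981 -0.2846  0.1914]
84 [ 0.61055019 -0.30470032]
83 [ 0.51163517 -0.30364543]
75 [ 0.41121945 -0.29825825]
[(np.int32(42), [1.373, -0.436, -0.485]), (np.int32(8), [1.351, -0.474, -0.411]), (np.int32(15), [1.351, -0.512, -0.401]), (np.int32(8), [1.349, -0.568, -0.398]), (np.int32(6), [1.359, -0.786, -0.416]), (np.int32(11), [1.452, -0.402, -0.627]), (np.int32(5), [1.349, -0.641, -0.412]), (np.int32(5), [1.35, -0.688, -0.419]), (np.int32(7), [1.343, -0.757, -0.421]), (np.int32(5), [1.33, -0.676, -0.423]), (np.int32(11), [1.382, -0.432, -0.574]), (np.int32(7), [1.352, -0.438, -0.5]), (np.int32(5), [1.313, -0.558, -0.434]), (np.int32(18), [1.327, -0.441, -0.517]), (np.int32(5), [1.302, -0.491, -0.424]), (np.int32(5), [1.32, -0.591, -0.49]), (np.int32(7), [1.334, -0.798, -0.587]), (np.int32(5), [1.311, -0.417, -0.587]), (np.int32(6), [1.319, -0.645, -0.585]), (np.int32(13), [1.3, -0.514, -0.587]), (np.int32(5), [1.311, -0.719, -0.589]), (np.int32(10), [1.297, -0.445, -0.587]), (np.int32(31), [0.531, 0.053, 0.039]), (np.int32(8), [0.
[... 283 characters left out ...]
75, 0.055]), (np.int32(7), [0.39, -0.601, 0.055]), (np.int32(9), [0.343, -0.619, 0.051])]
(array([-0.146,  0.322,  1.93 , -0.   ,  0.89 ]), np.float64(0.0), array([0.43 , 0.049, 0.497]))
(array([-0.146,  0.616,  2.048, -0.   ,  0.477]), np.float64(0.0), array([0.43 , 0.049, 0.354]))
(array([-0.142,  0.742,  1.595, -0.   ,  0.804]), np.float64(0.0), array([0.61 , 0.025, 0.354]))
[-0.0273, -0.0933, -0.0725] [0.0243, -0.0832, -0.041] rows 3 -> [0.414, -0.192, 0.215]
[-0.0316, -0.1021, -0.0571] [0.0242, -0.0832, -0.041] rows 3 -> [0.43, -0.1, 0.24]
[-0.1029, -0.1613, 0.0241] [0.0163, -0.0823, -0.1238] rows 4 -> [0.43, 0.049, 0.2]
[0.0, -0.0, 0.1788] [0.0, 0.0, 0.0] rows 4 -> [0.43, 0.049, 0.057]
```

View pics/i.png

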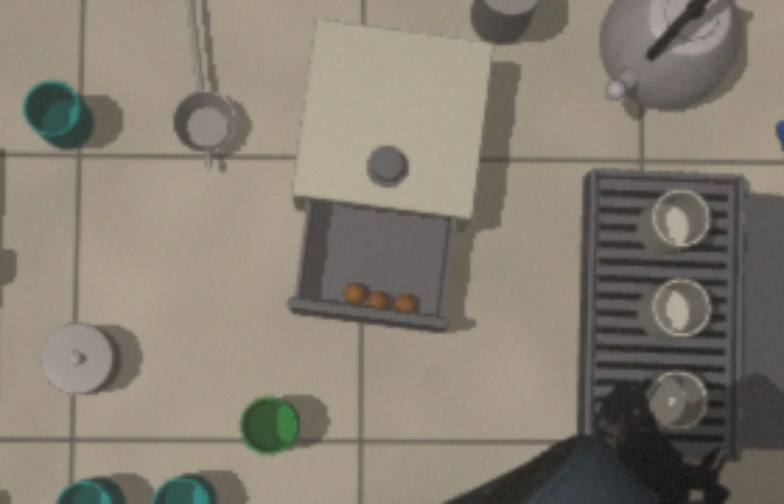

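All three nuts are in the drawer at (355–405,298) and three cups stand in the rack at (682,218), (682,307) and (678,400). Next comes the drawer: fingers shut, tool down.

>>> apply_moves(claw=[1,1,1,1,1], travel=[[-0.0273,-0.0933,-0.0725],[-0.0273,-0.0933,-0.0725],[-0.0273,-0.0933,-0.0725],[-0.0273,-0.0933,-0.0725],[-0.0273,-0.0933,-0.0725]], turn=[[0.0243,-0.0832,-0.041],[0.0243,-0.0832,-0.041],[0.0243,-0.0832,-0.041],[0.0243,-0.0832,-0.041],[0.0243,-0.0832,-0.041]])

```text
t: 37.93
tcp_pos: [0.4053, -0.1898, 0.1886]
tool_rot: [0.911, -0.313, 0.253, 0.095]
force: [0.2, 0.1, 0.2]
finger_gap: 1.003
gripper_force: 0.0
```

>>> apply_moves(claw=[-1,-1,-1,-1,-1], travel=[[-0.0316,-0.1021,-0.0571],[-0.0316,-0.1021,-0.0571],[-0.0316,-0.1021,-0.0571],[-0.0316,-0.1021,-0.0571],[-0.0316,-0.1021,-0.0571]], turn=[[0.0242,-0.0832,-0.041],[0.0242,-0.0832,-0.041],[0.0242,-0.0832,-0.041],[0.0242,-0.0832,-0.041],[0.0242,-0.0832,-0.041]])

```text
t: 38.35
tcp_pos: [0.3762, -0.0889, 0.1146]
tool_rot: [0.953, -0.253, 0.158, 0.043]
force: [0.8, -0.1, 0.2]
finger_gap: 0.299
gripper_force: 0.0
```

```bash
python3 - <<'E'
from h import *
st=manip.sense();print(st['q'].round(4).tolist(),st['tcp_pos'].round(4))
plan([((.43,.049,.2),tool(-7.6,90,180)),((.43,.049,.057),None)])
E
```

```text
[-0.5219, 0.4524, 2.3621, 4.1014, 0.002, -2.5332] [ 0.3762 -0.0889  0.1146]
[0.0087, -0.1827, -0.1103] [0.021, -0.103, -0.122] rows 5 -> [0.43, 0.049, 0.2]
[-0.0, -0.0, 0.1788] [0.0, 0.0, 0.0] rows 4 -> [0.43, 0.049, 0.057]
```

>>> apply_moves(claw=[-1,-1,-1,-1,-1], travel=[[0.0087,-0.1827,-0.1103],[0.0087,-0.1827,-0.1103],[0.0087,-0.1827,-0.1103],[0.0087,-0.1827,-0.1103],[0.0087,-0.1827,-0.1103]], turn=[[0.021,-0.103,-0.122],[0.021,-0.103,-0.122],[0.021,-0.103,-0.122],[0.021,-0.103,-0.122],[0.021,-0.103,-0.122]])

```text
t: 38.77
tcp_pos: [0.3276, 0.0162, 0.0491]
tool_rot: [0.996, -0.072, 0.05, 0.012]
force: [0.0, 0.4, -0.6]
finger_gap: 0.001
gripper_force: 0.0
```

```bash
python3 - <<'E'
from h import *
st=manip.sense();print(st['q'].round(4).tolist(),st['tcp_pos'].round(4),Ro.from_quat(st['tool_rot']).as_matrix().round(3).tolist())
plan([((.43,.049,.2),tool(-7.6,90,180)),((.43,.049,.057),None)])
E
```

```text
[-0.2944, 0.6408, 2.3981, 4.2748, 0.0019, -2.8541] [0.3276 0.0162 0.0491] [[0.985, -0.145, 0.098], [-0.142, -0.989, -0.032], [0.102, 0.017, -0.995]]
[0.1394, -0.0559, -0.1763] [0.0056, -0.0324, -0.0037] rows 5 -> [0.43, 0.049, 0.2]
[-0.0, -0.0, 0.1787] [0.0, 0.0, 0.0] rows 4 -> [0.43, 0.049, 0.057]
```

The wrist is stuck at its singularity on the wrong side. I'll check a way out through a left-bent wrist, including q6.

```bash
cat > q6.py <<'E'
from h import *
from kin import *
def full(pos,az,a,roll=180,q4=0.,n=8):
    T=tool(az,a,roll); q,e,w=ik(np.array(pos),T.as_matrix()[:,2],q4,n)
    r=(fk(P,q)[1].inv()*T).as_rotvec(); return q.tolist(),float(r[2].round(3)),e
E
python3 - <<'E'
from q6 import *
st=manip.sense();q=st['q'];print(((fk(P,q)[1]*Ro.from_euler('z',q[5])).inv()*Ro.from_quat(st['tool_rot'])).magnitude())
for pos,az,a,g in [((.45,-.02,.2),-25,45,3.1),((.48,-.02,.24),-5,45,2),((.48,-.02,.24),10,50,1.6),((.48,-.02,.24),10,65,1.),((.46,.02,.24),0,80,.5),((.43,.049,.2),-7.6,90,0)]:
    print(pos,az,a,*full(pos,az,a,180,g))
E
```

```text
1.5707963267948961
(0.45, -0.02, 0.2) -25 45 [-0.167, 0.393, 2.417, 3.567, 0.473] -0.191 0.0
(0.48, -0.02, 0.24) -5 45 [-0.428, 0.247, 2.354, 2.291, 0.32] 0.579 0.0
(0.48, -0.02, 0.24) 10 50 [-0.563, 0.221, 2.269, 1.374, 0.456] 1.181 0.0
(0.48, -0.02, 0.24) 10 65 [-0.431, 0.202, 2.076, 0.479, 0.549] 2.164 0.0
(0.46, 0.02, 0.24) 0 80 [-0.226, 0.23, 1.938, 0.054, 0.804] 2.881 0.0
(0.43, 0.049, 0.2) -7.6 90 [-0.146, 0.322, 1.93, -0.0, 0.89] 3.128 0.0
```

```bash
python3 - <<'E'
from h import *
plan([((.40,-.02,.17),tool(-14,60,180)),((.47,-.02,.23),tool(-8,45,180))])
E
```

```text
[0.1109, 0.0342, -0.14] [-0.0046, 0.1338, 0.0319] rows 4 -> [0.4, -0.02, 0.17]
[0.1111, -0.0212, -0.0225] [0.0204, 0.0833, -0.0265] rows 3 -> [0.47, -0.02, 0.23]
```

>>> apply_moves(claw=[-1,-1,-1,-1,-1], travel=[[0.1109,0.0342,-0.14],[0.1109,0.0342,-0.14],[0.1109,0.0342,-0.14],[0.1109,0.0342,-0.14],[0.1109,0.0342,-0.14]], turn=[[-0.0046,0.1338,0.0319],[-0.0046,0.1338,0.0319],[-0.0046,0.1338,0.0319],[-0.0046,0.1338,0.0319],[-0.0046,0.1338,0.0319]])

```text
t: 39.18
tcp_pos: [0.4087, -0.0104, 0.1867]
tool_rot: [0.959, -0.123, 0.252, 0.045]
force: [-0.3, -0.5, 0.3]
finger_gap: 0.001
gripper_force: 0.0
```

```bash
python3 - <<'E'
from h import *
st=manip.sense();print(st['q'].round(4).tolist(),st['tcp_pos'].round(4))
plan([((.47,-.02,.23),tool(-8,45,180))])
E
```

```text
[-0.2988, 0.2641, 2.3624, 4.096, 0.0027, -2.5687] [ 0.4087 -0.0104  0.1867]
[0.0938, -0.007, -0.0092] [0.0296, 0.0861, -0.0266] rows 3 -> [0.47, -0.02, 0.23]
```

>>> apply_moves(claw=[-1,-1,-1,-1,-1], travel=[[0.0938,-0.007,-0.0092],[0.0938,-0.007,-0.0092],[0.0938,-0.007,-0.0092],[0.0938,-0.007,-0.0092],[0.0938,-0.007,-0.0092]], turn=[[0.0296,0.0861,-0.0266],[0.0296,0.0861,-0.0266],[0.0296,0.0861,-0.0266],[0.0296,0.0861,-0.0266],[0.0296,0.0861,-0.0266]])

```text
t: 39.6
tcp_pos: [0.4739, -0.0276, 0.2449]
tool_rot: [0.928, -0.085, 0.354, 0.081]
force: [-1.1, 0.3, -0.7]
finger_gap: -0.006
gripper_force: 0.0
```

>>> apply_moves(claw=[-1,-1,-1], travel=[[0,0,0],[0,0,0],[0,0,0]], turn=[[0,0,0],[0,0,0],[0,0,0]])

```text
t: 39.85
tcp_pos: [0.4732, -0.0279, 0.245]
tool_rot: [0.928, -0.087, 0.353, 0.081]
force: [0.1, -0.2, 0.6]
finger_gap: -0.003
gripper_force: 0.0
```

```bash
python3 - <<'E'
from h import *
st=manip.sense();print(st['q'].round(4).tolist(),st['tcp_pos'].round(4))
plan([((.48,-.02,.24),tool(10,50,180)),((.48,-.02,.24),tool(10,65,180)),((.45,.03,.23),tool(0,80,180)),((.43,.049,.18),tool(-7.6,90,180))])
E
```

```text
[-0.2772, 0.2164, 2.3006, 3.3804, 0.1189, -1.9093] [ 0.4732 -0.0279  0.245 ]
[0.0011, -0.012, 0.008] [0.1038, -0.0063, -0.0765] rows 4 -> [0.48, -0.02, 0.24]
[-0.0, 0.0, 0.0] [-0.0, -0.0834, 0.0] rows 3 -> [0.48, -0.02, 0.24]
[-0.0289, -0.0681, 0.0003] [-0.0168, -0.0831, 0.0532] rows 3 -> [0.45, 0.03, 0.23]
[-0.0355, -0.0237, 0.0573] [-0.0037, -0.0555, 0.0421] rows 2 -> [0.43, 0.049, 0.18]
```

>>> apply_moves(claw=[-1,-1,-1,-1,-1], travel=[[0.0011,-0.012,0.008],[0.0011,-0.012,0.008],[0.0011,-0.012,0.008],[0.0011,-0.012,0.008],[0.0011,-0.012,0.008]], turn=[[0.1038,-0.0063,-0.0765],[0.1038,-0.0063,-0.0765],[0.1038,-0.0063,-0.0765],[0.1038,-0.0063,-0.0765],[0.1038,-0.0063,-0.0765]])

```text
t: 40.27
tcp_pos: [0.4861, -0.0274, 0.2494]
tool_rot: [0.926, -0.032, 0.371, 0.058]
force: [0.7, -0.4, -0.0]
finger_gap: -0.003
gripper_force: 0.0
```

>>> apply_moves(claw=[-1,-1,-1,-1,-1], travel=[[0,0,0],[0,0,0],[0,0,0],[0,0,0],[0,0,0]], turn=[[0.05,0,-0.02],[0.05,0,-0.02],[0.05,0,-0.02],[0.05,0,-0.02],[0.05,0,-0.02]])

```text
t: 40.68
tcp_pos: [0.4862, -0.0288, 0.2494]
tool_rot: [0.928, 0.026, 0.371, -0.003]
force: [0.6, -0.4, -0.3]
finger_gap: 0.001
gripper_force: 0.0
```

```bash
python3 - <<'E'
from h import *
st=manip.sense();print(st['q'].round(4).tolist(),st['tcp_pos'].round(4),Ro.from_quat(st['tool_rot']).as_matrix()[:,2].round(3))
plan([((.48,-.02,.24),tool(12,65,180)),((.45,.03,.23),tool(0,80,180)),((.43,.049,.18),tool(-7.6,90,180))])
E
```

```text
[-0.5282, 0.2135, 2.3016, 1.6953, 0.3798, -0.5836] [ 0.4862 -0.0288  0.2494] [ 0.688  0.025 -0.725]
[-0.0132, -0.0115, 0.0035] [0.0323, -0.1022, -0.0397] rows 3 -> [0.48, -0.02, 0.24]
[-0.0268, -0.0689, 0.0013] [-0.0202, -0.083, 0.0637] rows 3 -> [0.45, 0.03, 0.23]
[-0.0354, -0.0238, 0.0572] [-0.0036, -0.0555, 0.0421] rows 2 -> [0.43, 0.049, 0.18]
```

q4 is now coming down through the left side, as intended.

>>> apply_moves(claw=[-1,-1,-1,-1,-1], travel=[[-0.0132,-0.0115,0.0035],[-0.0132,-0.0115,0.0035],[-0.0132,-0.0115,0.0035],[-0.0132,-0.0115,0.0035],[-0.0132,-0.0115,0.0035]], turn=[[0.0323,-0.1022,-0.0397],[0.0323,-0.1022,-0.0397],[0.0323,-0.1022,-0.0397],[0.0323,-0.1022,-0.0397],[0.0323,-0.1022,-0.0397]])

```text
t: 41.1
tcp_pos: [0.4823, -0.0127, 0.2409]
tool_rot: [0.959, 0.086, 0.267, -0.031]
force: [-0.1, -0.3, 0.1]
finger_gap: -0.002
gripper_force: 0.0
```

>>> apply_moves(claw=[-1,-1,-1,-1,-1], travel=[[-0.0268,-0.0689,0.0013],[-0.0268,-0.0689,0.0013],[-0.0268,-0.0689,0.0013],[-0.0268,-0.0689,0.0013],[-0.0268,-0.0689,0.0013]], turn=[[-0.0202,-0.083,0.0637],[-0.0202,-0.083,0.0637],[-0.0202,-0.083,0.0637],[-0.0202,-0.083,0.0637],[-0.0202,-0.083,0.0637]])

```text
t: 41.52
tcp_pos: [0.4546, 0.0396, 0.2291]
tool_rot: [0.988, -0.003, 0.15, -0.023]
force: [0.2, -0.7, -0.2]
finger_gap: 0.0
gripper_force: 0.0
```

>>> apply_moves(claw=[-1,-1,-1,-1,-1], travel=[[-0.0354,-0.0238,0.0572],[-0.0354,-0.0238,0.0572],[-0.0354,-0.0238,0.0572],[-0.0354,-0.0238,0.0572],[-0.0354,-0.0238,0.0572]], turn=[[-0.0036,-0.0555,0.0421],[-0.0036,-0.0555,0.0421],[-0.0036,-0.0555,0.0421],[-0.0036,-0.0555,0.0421],[-0.0036,-0.0555,0.0421]])

```text
t: 41.93
tcp_pos: [0.4425, 0.0596, 0.1785]
tool_rot: [0.995, -0.066, 0.064, -0.027]
force: [-1.2, -1.0, 0.2]
finger_gap: -0.003
gripper_force: 0.0
```

```bash
python3 - <<'E'
from h import *
st=manip.sense();print(st['q'].round(4).tolist(),st['tcp_pos'].round(4))
plan([((.43,.049,.14),tool(-7.6,90,180)),((.43,.049,.058),None)])
d=np.array([np.cos(np.radians(7.6)),-np.sin(np.radians(7.6)),0]);p=np.array([.43,.049,.058])
print(p+d*.06,p+d*.19)
E
```

```text
[-0.1633, 0.3353, 2.0181, 0.1077, 0.6686, 1.4591] [0.4425 0.0596 0.1785]
[-0.0196, 0.0182, 0.045] [-0.0201, -0.0396, 0.0002] rows 2 -> [0.43, 0.049, 0.14]
[0.0, -0.0, 0.1025] [0.0, 0.0, 0.0] rows 3 -> [0.43, 0.049, 0.058]
[0.48947293 0.04106462 0.058     ] [0.61833095 0.02387129 0.058     ]
```

>>> apply_moves(claw=[-1,-1,-1,-1,-1], travel=[[-0.0196,0.0182,0.045],[-0.0196,0.0182,0.045],[-0.0196,0.0182,0.045],[-0.0196,0.0182,0.045],[-0.0196,0.0182,0.045]], turn=[[-0.0201,-0.0396,0],[-0.0201,-0.0396,0],[-0.0201,-0.0396,0],[-0.0201,-0.0396,0],[-0.0201,-0.0396,0]])

```text
t: 42.35
tcp_pos: [0.4302, 0.0487, 0.1419]
tool_rot: [0.998, -0.067, 0.002, 0.0]
force: [0.4, 0.0, -0.0]
finger_gap: 0.002
gripper_force: 0.0
```

>>> apply_moves(claw=[-1,-1,-1,-1,-1], travel=[[0,0,0.04],[0,0,0.08],[0,0,0.1],[0,0,0.1],[0,0,0.1]], turn=[[0,0,0],[0,0,0],[0,0,0],[0,0,0],[0,0,0]])

```text
t: 42.77
tcp_pos: [0.4299, 0.0486, 0.0613]
tool_rot: [0.998, -0.067, 0.0, 0.0]
force: [-0.6, -0.3, 0.3]
finger_gap: -0.002
gripper_force: 0.0
```

```bash
python3 - <<'E'
from h import *
st=manip.sense();print(st['q'].round(4).tolist(),st['tcp_pos'].round(4),st['force'])
d=np.array([np.cos(np.radians(7.6)),-np.sin(np.radians(7.6)),0]);p=np.array([.43,.049,.058])
plan([(p+d*.05,tool(-7.6,90,180)),(p+d*.15,None),(p+d*.19,None)])
E
```

```text
[-0.1464, 0.6063, 2.0471, -0.0017, 0.4876, 1.5598] [0.4299 0.0486 0.0613] [-0.641939   -0.29556912  0.29805515]
[0.0626, -0.0006, 0.0041] [0.0003, -0.0002, -0.0004] rows 2 -> [0.48, 0.042, 0.058]
[0.125, -0.0, 0.0] [0.0, 0.0, 0.0] rows 3 -> [0.579, 0.029, 0.058]
[0.05, -0.0, 0.0] [0.0, 0.0, 0.0] rows 1 -> [0.618, 0.024, 0.058]
```

>>> apply_moves(claw=[-1,-1,-1,-1,-1], travel=[[0.025,0,0.002],[0.045,0,0.002],[0.06,0,0.002],[0.075,0,0.002],[0.09,0,0.002]], turn=[[0,0,0],[0,0,0],[0,0,0],[0,0,0],[0,0,0]])

```text
t: 43.18
tcp_pos: [0.5002, 0.0394, 0.061]
tool_rot: [0.998, -0.067, -0.001, 0.0]
force: [-5.3, 0.9, 4.1]
finger_gap: 0.002
gripper_force: 2.5
```

>>> apply_moves(claw=[-1,-1,-1,-1,-1], travel=[[0.015,0,0],[0.03,0,0],[0.045,0,0],[0.06,0,0],[0.075,0,0]], turn=[[0,0,0],[0,0,0],[0,0,0],[0,0,0],[0,0,0]])

```text
t: 43.6
tcp_pos: [0.5575, 0.0322, 0.061]
tool_rot: [0.998, -0.067, -0.003, -0.0]
force: [-6.9, 3.0, 3.7]
finger_gap: -0.006
gripper_force: 3.6
```

>>> apply_moves(claw=[-1,-1,-1,-1,-1], travel=[[0.012,0,0],[0.024,0,0],[0.036,0,0],[0.042,0,0],[0.042,0,0]], turn=[[0,0,0],[0,0,0],[0,0,0],[0,0,0],[0,0,0]])

```text
t: 44.02
tcp_pos: [0.5891, 0.0282, 0.0606]
tool_rot: [0.998, -0.067, -0.005, -0.0]
force: [-8.1, 2.9, 4.1]
finger_gap: -0.001
gripper_force: 4.4
```

>>> apply_moves(claw=[-1,-1,-1,-1,-1], travel=[[0.005,0,0],[0.01,0,0],[0.015,0,0],[0.02,0,0],[0.02,0,0]], turn=[[0,0,0],[0,0,0],[0,0,0],[0,0,0],[0,0,0]])

```text
t: 44.43
tcp_pos: [0.6016, 0.0266, 0.0606]
tool_rot: [0.998, -0.066, -0.009, -0.001]
force: [-13.9, 3.4, 9.8]
finger_gap: -0.003
gripper_force: 7.4
```

>>> apply_moves(claw=[-1,-1,-1], travel=[[0.004,0,0],[0.004,0,0],[0.004,0,0]], turn=[[0,0,0],[0,0,0],[0,0,0]])

```text
t: 44.68
tcp_pos: [0.6015, 0.0266, 0.0606]
tool_rot: [0.998, -0.066, -0.012, -0.001]
force: [-19.0, 3.6, 13.9]
finger_gap: 0.002
gripper_force: 10.1
```

>>> apply_moves(claw=[-1,-1,-1], travel=[[0.004,0,0],[0.004,0,0],[0.004,0,0]], turn=[[0,0,0],[0,0,0],[0,0,0]])

```text
t: 44.93
tcp_pos: [0.6014, 0.0267, 0.0606]
tool_rot: [0.998, -0.066, -0.015, -0.001]
force: [-25.8, 3.7, 18.7]
finger_gap: 0.004
gripper_force: 13.0
```

It has hit the end stop with enough force to latch. I'm backing off slowly.

>>> apply_moves(claw=[-1,-1,-1,-1,-1], travel=[[-0.006,0,0],[-0.015,0,0],[-0.03,0,0],[-0.06,0,0],[-0.09,0,0]], turn=[[0,0,0],[0,0,0],[0,0,0],[0,0,0],[0,0,0]])

```text
t: 45.35
tcp_pos: [0.5458, 0.0331, 0.0614]
tool_rot: [0.998, -0.067, 0.003, 0.001]
force: [-0.2, 0.5, -0.5]
finger_gap: -0.002
gripper_force: 0.0
```

>>> apply_moves(claw=[-1,-1,-1,-1,-1], travel=[[-0.04,0,-0.04],[-0.08,0,-0.08],[-0.08,0,-0.12],[-0.08,0.05,-0.15],[-0.08,0.1,-0.15]], turn=[[0,0,0],[0,0,0],[0,0,0],[0,0,0],[0,0,0]])

```text
t: 45.77
tcp_pos: [0.4735, -0.034, 0.1851]
tool_rot: [0.998, -0.064, 0.006, 0.002]
force: [1.5, -0.1, 0.6]
finger_gap: -0.0
gripper_force: 0.0
```

```bash
python3 - <<'E'
from h import *
st=manip.sense();print(st['tcp_pos'].round(4),st['force'].round(1))
p,W,s=snap('top','top8');q,_,_=snap('side')
cv2.imwrite('pics/j.png',cv2.cvtColor(np.vstack([cv2.resize(p[70:250,110:400],(480,298)),cv2.resize(q[90:300,40:376],(480,300))]),cv2.COLOR_RGB2BGR))
E
```

```text
[ 0.4735 -0.034   0.1851] [ 1.5 -0.1  0.6]
```

View pics/j.png

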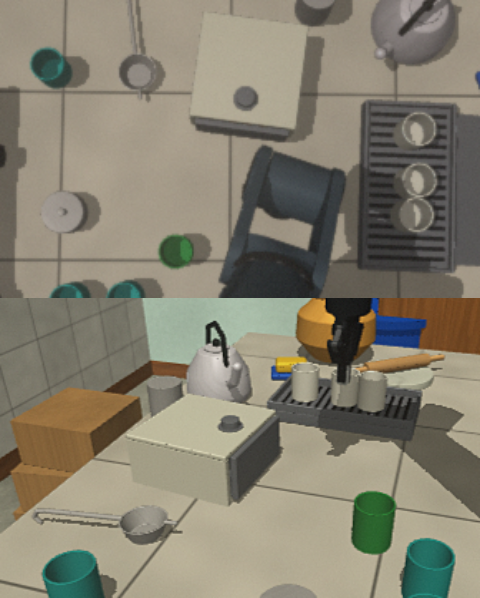

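The drawer is shut. One rack cup, at (415,215) in the top view, has been knocked toward the middle one, so I'm checking that it stands flat.

```bash
python3 - <<'E'
from h import *
p,W,s=snap('top','top9');z=W[...,2]
R=np.array([[.9994,-.0345],[.0345,.9994]])
for x0,y0 in((.6105,-.3045),(.5116,-.3036),(.45,-.30)):
    c=np.array([x0,y0])
    for k in range(4):
        m=(z>.085)&(z<.125)&(abs(np.hypot(W[...,0]-c[0],W[...,1]-c[1])-.03)<(.012 if k else .02));q=W[m]
        c=np.linalg.lstsq(np.c_[2*q[:,:2],np.ones(len(q))],(q[:,:2]**2).sum(1),rcond=None)[0][:2]
    t=q[q[:,2]>.098];pl=np.linalg.lstsq(np.c_[t[:,:2]-c,np.ones(len(t))],t[:,2],rcond=None)[0]
    print(c.round(4),len(q),np.hypot(*(q[:,:2]-c).T).mean().round(4),'tilt/height',pl.round(3),'rack local',(R@(c-[.5095,-.3018])).round(3))
m=(abs(z-.06)<.03)&(W[...,0]>.45)&(W[...,0]<.60)&(abs(W[...,1]-.06)<.06);print('in front of box',m.sum())
E
```

```text
[ 0.6102 -0.3042] 140 0.03 tilt/height [-0.032 -0.     0.104] rack local [0.101 0.001]
[ 0.5119 -0.3038] 154 0.0309 tilt/height [-0.001 -0.002  0.104] rack local [ 0.002 -0.002]
[ 0.4537 -0.2963] 156 0.0307 tilt/height [-0.001  0.02   0.104] rack local [-0.056  0.004]
in front of box 0
```

All three cups stand level on the rack floor, the drawer is shut and the robot touches nothing, so I'm handing in.

```bash
python3 -c "
from station import manip
print(manip.sign_off())"
```

```text
the job is handed in; nothing more can be done
None
```

I handed the job in at about 46 s of robot time: all three nuts I found are in the drawer, it is pushed home and staying shut, and the three empty cups stand upright on the rack floor, one of them having shifted about 4 cm within the rack.

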